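Lock the stand's spindle with the linch pin

ROBOT

A 6-joint arm with a two-finger parallel gripper is mounted at the origin on a cart in front of the work surface, level with it; the furniture and walls round the work are solid. World frame = base frame: x ahead of the robot, y to its left, z up, the work surface at z = 0. Lengths are in m, angles in degrees, forces in N, time in s.
With the tool pointing down it reaches from about 0.375 to 0.9 m from the base axis. Payload 3.1 kg.
Tool frame: the origin (TCP) lies between the finger pads; the fingertips stand 11 mm ahead of it and the grasp point (between the pads) lies 8 mm behind it; z points along the fingers, y is the line along which they close (so a half turn about z gives the same grasp; the last joint's range is limited). The gripper opens to 87 mm and grips with 3 to 60 N. Pads are 19 mm wide; open, the fingers measure 117 mm over their backs; the gripper's body (75 mm by 190 mm) begins 51 mm behind the grasp point.
Start: joints at [57.611, 30.224, 82.088, -0, 67.689, -10.227], TCP at [0.236, 0.579, 0.195] pointing down, gripper open.
Joint ranges: [-176.69, 176.69], [-43.24, 126.21], [12.49, 139.97], [-82, 262], [0, 151.66], [-163.58, 163.58]. Speed limits (degrees/s): [159.86, 159.86, 180, 180, 180, 180].

INTERFACE

Orientations are given as a 3x3 rotation matrix whose columns are the frame's x, y, z axes.
In Python, from rig import bot, viewer, workorder, nets gives the robot as it stands. The module is installed in compiled form; this text tells all that it offers.
- The arm moves only by the tool move_arm, never from a script. Its argument "increments" is a list of rows, each a list of 7 numbers: the shift along the tool's x, y, z normalised to -1 to 1, where 1 is 0.3 m, then the turn, a rotation vector about the tool's x, y, z normalised to -1 to 1, where 1 is pi rad, then the opening, from 0 (shut) to 1 (fully open). In form: [[tx, ty, tz, wx, wy, wz, grip], ...]. A call has 1 to 10 rows; each row is the pose to reach, as a shift and turn from the pose commanded when the call began, along the tool's axes at that moment, turning the shorter way round; what a row does not reach only later rows make up. A row lasts 1/12 s, in which the tool goes at most 41.7 mm and 7.16 degrees, less where a joint would pass 70% of its speed; a pose out of reach is approached as far as the arm can. A call with a number of a shift or a turn outside -1 to 1 is refused whole. A call with a gripper value outside its range is refused whole. The fingers move at their own pace and stop on an object; the grip force is fixed at half the most. Time passes only in rows, so rows that repeat a pose let the fingers close. It gives the time, the measured TCP pose, the force, the opening and the grip force at its end, in the units of the state.
- bot.read_state(): the state, without advancing time (a new reading comes with each control period).
- viewer.capture(name): name is "side" or "top"; returns a dict with "image" (400x640x3 uint8, blue, green, red), "K" (3x3 intrinsics, pixels), "eye" and "orientation" of the camera in the world. Camera axes: x right, y up, looking along -z (the intrinsics and any distortion apply to the point x, -y, -z); pixel columns grow to the right and rows downward; lengths in m; the calibration is good to about 2 mm. A picture is of the moment at which its call begins. There is no depth.
- workorder.hand_in(): hands the job in; it is judged then, once.
Trained networks look in the newest picture that a camera, given by its name, has taken for a name from the list of things; names that differ only in an ending like _2 or _b are one class to them, and where a whole thing is asked for, a point or a joint stands for the part that bears it (a point fixed in the world has none). Each returns a list of dicts, best first, with "conf" (0 to 1); they miss things now and then, are a little off and sometimes report something else, mostly with a low value. They report only what shows in the picture. A call takes as long as a camera call. They do not tell look-alikes from the thing itself.
- nets.find_in(camera, thing): "location" ([column, row] in pixels, amid what is visible of it).
The state is a dict: "time_s": time; "joint_positions": joint angles; "qvel": joint speeds; "tau": joint torques, N m; "position": TCP position; "tcp_rot": TCP orientation; "force": force on the tool from outside, world axes, zero at the start; "moment": the same for the moment, N m; "opening": opening from 0.0 (shut) to 1.0 (fully open); "grasp_force": force on a finger pad.
Only numpy, scipy, OpenCV 4.12 (cv2) and the standard library are available. Lean on these libraries where they do the work, as an engineer would, in place of code of your own. Each camera call takes 0.05 s, during which the arm holds its last target. There are 200 camera calls.

TASK

Pick up the linch pin and push it through the cross-hole near the top of the stand's square spindle, from the side nearer the robot, until its shoulder is home against the spindle, feeling for the hole because the spindle's height is not known. Then flip the pin's sprung ring over the top of the spindle and press it down until it snaps past the pin's nose and stays there. Do not force anything, and leave the other things on the bench alone.

Things in the scene. Friction and masses are not known exactly. Their poses are not given: they have to be found in the camera images.
- stand: Fixed bench stand: 90 mm square plate, collar and swing arm (all below z = 55 mm), and a 30 x 30 mm square steel spindle on its vertical axis. Origin: centre of the plate's underside, on the bench; z up; x (level) is the direction in which the pin goes in, so the spindle's near face lies at x = -15 mm, its far face at +15 mm.
- hole_line (a point): Point fixed to the stand, 80 mm above its origin, axes as the stand. The spindle's square cross-hole, 11.5 mm wide, runs along x at y = 0, but the spindle was clamped at an unknown height: the hole's centre is anywhere from 15 mm below to 15 mm above this point (the pose does not tell). The spindle's flat top is always 32 mm above the hole's centre, so a touch on top tells it.
- linch_pin: Loose steel linch pin, 0.15 to 0.25 kg with ring, lying on the bench, axis level and 13 mm above the bench, z up. Origin: on the axis at the shoulder (front of a collar 22 mm across, 7 mm long); x points along the shank to the nose. Shank 10 x 10 mm square to x = 47 mm, then a round nose, radius 5 mm, ending at x = 52 mm.
- pin_grip (a point): Centre of the pin's grip block, on the pin axis 20 mm behind the shoulder, axes as the pin. Block 26 mm long (x), 16 mm wide (y), 26 mm high (z): grasp it across y from above. Behind it a tail block ends 44 mm behind the shoulder; the ring's hinge axis passes through it parallel to y, 38 mm behind the shoulder at the height of the pin axis.
- ring (a joint): Ring angle, rad. Start 2.6 to 2.9: folded back behind the head (stop 3.0). pi/2: upright. 0: lying forward along the pin. -0.12: stop, fully closed, snapped below the nose. Stays where left. Near +0.1 its 8 mm cross bar, 90 mm from the hinge, meets the nose; the ring is sprung lengthwise (5.5 N/mm, stretches 4 mm) and needs about 4 to 8 N down at the ball to pass; it then drops below by itself.
- ring_ball (a point): Centre of the 16 mm steel ball on a short stem at the ring's far end, beyond the cross bar, 106 mm from the hinge axis. It can be pinched across y of the pin and swung over, turning between the fingers. At ring angle a it lies, in the pin's axes, at x = -38 + 106 cos a, z = 106 sin a (mm). Inside width of the ring 44 mm.
- charcoal_block: Bystander: black charcoal block 50 x 75 x 25 mm. Origin at the centre of its underside.
- wax_puck: Bystander: flat round wax puck, 45 mm across, 16 mm high. Origin at the centre of its underside.
- ring_clamp: Bystander: wooden ring clamp 26 x 126 x 18 mm, lying on the bench. Origin at the centre of its underside.
Things that resemble listed ones, but are neither listed nor needed, are in the scene too. What is meant by the linch_pin is not yellow, and is the larger of those in its own colour.

How it is judged:
By the outcome, as a careful person would: the job done as asked, in the order asked, and still so for the second after the job is handed in, with the robot touching nothing.
It also fails if it takes over 72 s, if anything falls off the work surface, if the arm or the gripper's body presses on something with over 40 N, if the wrist force passes 120 N, or if a joint passes its speed limit or range.

## Working session

There is one attempt and no reset: what is moved stays moved. The work goes in short steps, Python scripts to look and compute and a tool call to move; the robot and the scene stay as the last step left them, time stands still between calls to the robot, and variables do not carry over. Pictures are saved under pics/ and viewed, at most 10 in all, crops included, and the job is handed in when it is done.

Besides the shell and the picture viewer there is one more tool, called after "Call:" as a command line: name --pt "numbers of a row" for each row, then --argument value for the rest. move_arm: Moves the arm, as the interface text tells. Its arguments: {"type":"object","properties":{"increments":{"type":"array"}},"required":["increments"]}

```bash
mkdir -p pics; python3 - <<'E'
from rig import bot, viewer, nets
import cv2,json,numpy as np
for c in ("side","top"):
    r=viewer.capture(c); cv2.imwrite(f"pics/{c}0.png",r["image"])
    print(c,np.array(r["K"]).round(1).tolist(),np.round(r["eye"],4).tolist(),np.round(r["orientation"],4).tolist(),[k for k in r])
    for t in ("stand","linch_pin","pin_grip","ring_ball","ring","charcoal_block","wax_puck","ring_clamp"):
        print(t,[(np.round(d["location"],1).tolist(),round(d["conf"],2)) for d in nets.find_in(c,t)])
s=bot.read_state(); print(s)
E
```

```text
side [[369.5, 0.0, 323.8], [0.0, 369.5, 196.9], [0.0, 0.0, 1.0]] [0.4527, -0.7404, 0.4894] [[0.9867, 0.0851, -0.1388], [-0.1628, 0.4895, -0.8567], [-0.0049, 0.8678, 0.4968]] ['image', 'K', 'eye', 'orientation']
stand []
linch_pin [([296.1, 224.8], 0.79), ([288.8, 321.9], 0.75)]
pin_grip [([295.8, 226.9], 0.82), ([311.2, 278.0], 0.73), ([290.8, 322.1], 0.6)]
ring_ball [([256.2, 310.1], 0.95), ([308.2, 287.6], 0.77), ([294.1, 219.4], 0.68)]
ring [([288.9, 220.0], 0.78), ([251.4, 311.3], 0.74), ([312.5, 286.5], 0.53), ([354.1, 202.5], 0.3)]
charcoal_block [([292.3, 168.6], 0.69), ([251.9, 307.8], 0.25)]
wax_puck [([324.5, 165.1], 0.4)]
ring_clamp [([344.2, 174.2], 0.43)]
top [[383.1, 0.0, 318.7], [0.0, 383.1, 197.5], [0.0, 0.0, 1.0]] [0.5142, -0.0116, 0.9264] [[-0.0298, 0.9984, -0.0474], [-0.9991, -0.0311, -0.0273], [-0.0288, 0.0466, 0.9985]] ['image', 'K', 'eye', 'orientation']
stand [([319.4, 158.9], 0.71)]
linch_pin [([345.9, 223.6], 0.71), ([462.8, 233.2], 0.64), ([415.6, 213.9], 0.5)]
pin_grip [([342.8, 222.4], 0.84), ([416.1, 212.2], 0.7)]
ring_ball [([328.8, 233.1], 0.79), ([466.
[... 279 characters left out ...]
.76889463e+01, -1.02282703e+01]), 'qvel': array([ 9.87465386e-06,  2.75336313e-02,  3.34623115e-02, -6.30113562e-03,
       -5.38485433e-02, -5.75468717e-03]), 'tau': array([ 1.16046645e-04, -4.39992535e+01, -1.76990497e+01,  6.34378265e-02,
        5.02425910e-02,  2.62648783e-06]), 'position': array([0.23573364, 0.5788281 , 0.19517138]), 'tcp_rot': array([[-9.26128794e-01,  3.77207446e-01,  2.58118976e-05],
       [ 3.77207446e-01,  9.26128793e-01,  3.40316436e-05],
       [-1.10681522e-05,  4.12541250e-05, -9.99999999e-01]]), 'force': array([-0.77898722,  0.12470334,  0.79337176]), 'moment': array([-0.02872172,  0.00842206, -0.00447887]), 'grasp_force': 0.0, 'opening': 0.9978233576935599}
```

```bash
python3 - <<'E'
import cv2
a=cv2.imread("pics/top0.png")[100:300,180:520]; cv2.imwrite("pics/t1.png",cv2.resize(a,(800,470),interpolation=cv2.INTER_CUBIC))
a=cv2.imread("pics/side0.png")[130:355,200:500]; cv2.imwrite("pics/s1.png",cv2.resize(a,(800,600),interpolation=cv2.INTER_CUBIC))
E
```

```text
(no output)
```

View pics/t1.png

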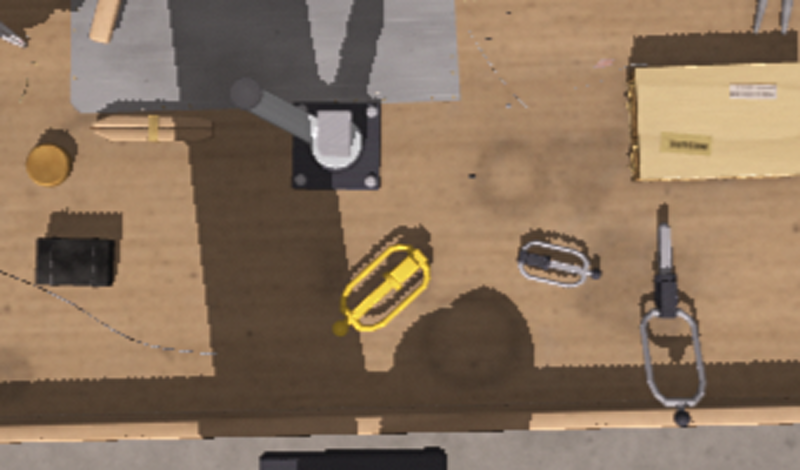

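View pics/s1.png

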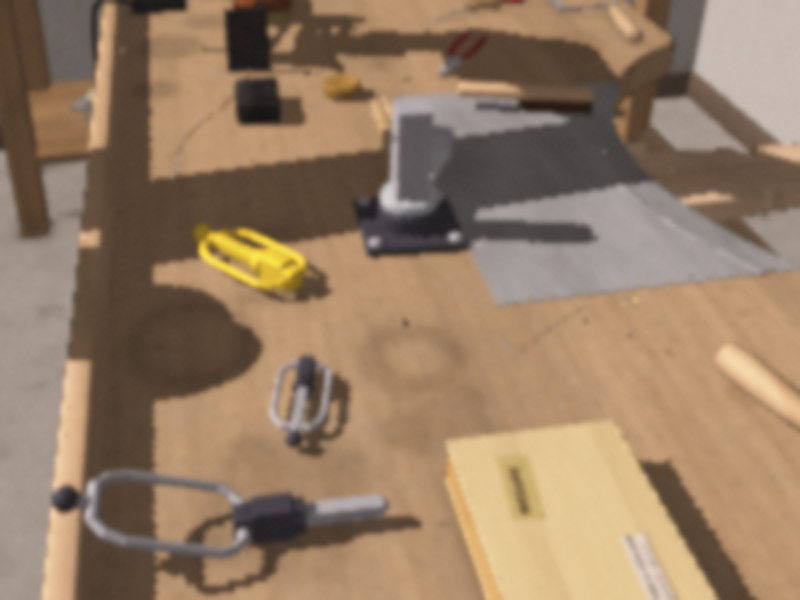

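The top crop shows the large dark-headed steel pin at right (nose about 463,187; head about 463,222; ball about 470,278 in full-image pixels). The stand is at about (322,160). The smaller grey pin and the yellow one are look-alikes. The side view agrees. Next I'll zoom in for the fine pixel positions.

```bash
python3 - <<'E'
import cv2,numpy as np
t=cv2.imread("pics/top0.png"); s=cv2.imread("pics/side0.png")
def q(im,c,r,w,h): 
    return cv2.resize(im[r:r+h,c:c+w],(400,300),interpolation=cv2.INTER_CUBIC)
# all quadrants given by origin and scale
A=q(t,410,184,133,100) # x3
A=q(t,400,183,133,100); B=q(t,300,135,50,37); C=q(s,220,295,133,100); D=q(s,325,155,67,75)
B=q(t,295,130,57,43)
D=q(s,315,155,107,80)
cv2.imwrite("pics/q.png",np.vstack([np.hstack([A,B]),np.hstack([C,D])]))
E
```

```text
(no output)
```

View pics/q.png

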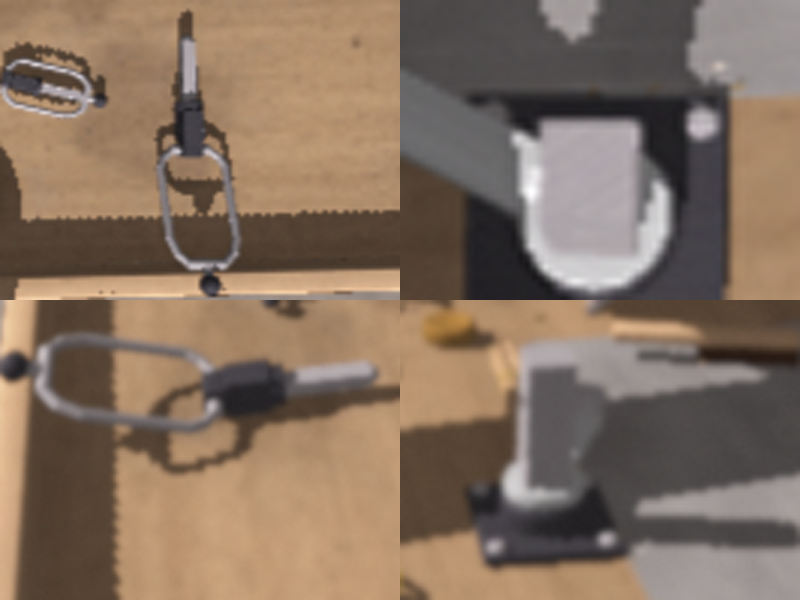

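Pin pixels, top view: nose (463.3,195.7), collar front (463,214), ball (469.7,277.7). Side view: nose (345,319.3), ball (224.7,317). In the top view the stand plate is centred near (323,161.7), with its edges nearly axis-aligned.

```bash
cat > h.py <<'E'
import numpy as np, json
from scipy.optimize import least_squares
cams={"side":(np.array([[369.5,0,323.8],[0,369.5,196.9],[0,0,1]]),np.array([0.4527,-0.7404,0.4894]),np.array([[0.9867,0.0851,-0.1388],[-0.1628,0.4895,-0.8567],[-0.0049,0.8678,0.4968]])),
"top":(np.array([[383.1,0,318.7],[0,383.1,197.5],[0,0,1]]),np.array([0.5142,-0.0116,0.9264]),np.array([[-0.0298,0.9984,-0.0474],[-0.9991,-0.0311,-0.0273],[-0.0288,0.0466,0.9985]]))}
def proj(c,p):
    K,e,R=cams[c]; q=R.T@(np.asarray(p)-e); q=q*[1,-1,-1]; u=K@q; return u[:2]/u[2]
def plane(c,px,z):
    K,e,R=cams[c]; d=R@(np.linalg.inv(K)@[px[0],px[1],1]*[1,-1,-1]); return e+d*(z-e[2])/d[2]
def tri(pt,ps,x0=(.5,0,.05)):
    return least_squares(lambda p:np.r_[proj("top",p)-pt,proj("side",p)-ps],x0)
E
python3 - <<'E'
from h import *
for n,a,b in (("nose",(463.3,195.7),(345,319.3)),("ball",(469.7,277.7),(224.7,317))):
    r=tri(a,b); print(n,r.x.round(4),r.fun.round(1),plane("top",a,.013).round(4),plane("side",b,.013).round(4))
print("head front",plane("top",(463,214),.02),"head rear",plane("top",(463,234.7),.02),plane("side",(314,322.5),.02))
O=(295,130)
f=lambda x,y:(295+(x-400)/7.,130+y/7.)
for n,z,pts in (("plate",.01,[f(465,95),f(728,95),(305,179.9),(341.5,179.5)]),("top z.112",.112,[f(542,122),f(640,120)]),("top z.127",.127,[f(542,122),f(640,120)]),("top.097",.097,[f(542,122),f(640,120)])):
    print(n,[plane("top",p,z)[:2].round(4).tolist() for p in pts])
g=lambda x,y:(315+(x-400)/3.74,155+(y-300)/3.74)
for p in [(522,348),(530,362),(577,362),(470,486),(483,562),(627,555),(607,345)]: print(p,np.round(g(*p),1),plane("side",g(*p),.01).round(3),plane("side",g(*p),.112).round(3))
for z in (.01,.112): print(z,plane("top",(323.1,161.7),z))
E
```

```text
nose [ 0.5527 -0.3274  0.0165] [ 0.1 -0.7 -0.5  0. ] [ 0.5512 -0.3283  0.013 ] [ 0.5542 -0.3243  0.013 ]
ball [ 0.3657 -0.3211  0.0496] [-0.  -0.2 -0.2 -0. ] [ 0.3589 -0.3341  0.013 ] [ 0.3587 -0.2862  0.013 ]
head front [ 0.50808294 -0.32320397  0.02      ] head rear [ 0.45987015 -0.32092781  0.02      ] [ 0.50233085 -0.32852918  0.02      ]
plate [[0.6891, 0.0444], [0.6859, -0.0462], [0.6011, 0.0451], [0.5992, -0.0425]]
top z.112 [[0.6604, 0.0148], [0.66, -0.0152]]
top z.127 [[0.6577, 0.0143], [0.6573, -0.0151]]
top.097 [[0.6631, 0.0153], [0.6627, -0.0153]]
(522, 348) [347.6 167.8] [0.686 0.249 0.01 ] [0.637 0.038 0.112]
(530, 362) [349.8 171.6] [0.687 0.222 0.01 ] [0.637 0.017 0.112]
(577, 362) [362.3 171.6] [0.724 0.216 0.01 ] [0.666 0.012 0.112]
(470, 486) [333.7 204.7] [0.605 0.043 0.01 ] [ 0.572 -0.124  0.112]
(483, 562) [337.2 225.1] [ 0.596 -0.048  0.01 ] [ 0.565 -0.195  0.112]
(627, 555) [375.7 223.2] [ 0.685 -0.055  0.01 ] [ 0.636 -0.201  0.112]
(607, 345) [370.3 167. ] [0.756 0.242 0.01 ] [0.691 0.033 0.112]
0.01 [6.43537059e-01 3.04590597e-04 1.00000000e-02]
0.112 [ 0.62914118 -0.00102045  0.112     ]
```

Call:
move_arm --pt "-1 -0.77 0 0 0 -0.112 1" --pt "-1 -0.77 0 0 0 -0.112 1" --pt "-1 -0.77 0 0 0 -0.112 1" --pt "-1 -0.77 0 0 0 -0.112 1" --pt "-1 -0.77 0 0 0 -0.112 1" --pt "-1 -0.77 0 0 0 -0.112 1" --pt "-1 -0.77 0 0 0 -0.112 1" --pt "-1 -0.77 0 0 0 -0.112 1" --pt "-1 -0.77 0 0 0 -0.112 1" --pt "-1 -0.77 0 0 0 -0.112 1"

```text
time_s: 1.73
position: [0.4303, 0.247, 0.1955]
tcp_rot: [[-0.999, 0.04, 0.003], [0.04, 0.999, -0.002], [-0.003, -0.002, -1.0]]
force: [-1.2, 0.4, -0.6]
opening: 1.001
grasp_force: 0.0
```

Call:
move_arm --pt "-0.2 -1 0 0 0 0 1" --pt "-0.2 -1 0 0 0 0 1" --pt "-0.2 -1 0 0 0 0 1" --pt "-0.2 -1 0 0 0 0 1" --pt "-0.2 -1 0 0 0 0 1" --pt "-0.2 -1 0 0 0 0 1" --pt "-0.2 -1 0 0 0 0 1" --pt "-0.2 -1 0 0 0 0 1"

```text
time_s: 2.4
position: [0.478, -0.0551, 0.1957]
tcp_rot: [[-0.999, 0.039, 0.003], [0.039, 0.999, -0.003], [-0.003, -0.003, -1.0]]
force: [-0.2, 0.9, 0.2]
opening: 1.003
grasp_force: 0.0
```

Call:
move_arm --pt "-0.05 -0.92 0.2 0 0 0 1" --pt "-0.05 -0.92 0.2 0 0 0 1" --pt "-0.05 -0.92 0.2 0 0 0 1" --pt "-0.05 -0.92 0.2 0 0 0 1" --pt "-0.05 -0.92 0.2 0 0 0 1" --pt "-0.05 -0.92 0.2 0 0 0 1" --pt "-0.05 -0.92 0.2 0 0 0 1" --pt "-0.05 -0.92 0.2 0 0 0 1" --pt "-0.05 -0.92 0.2 0 0 0 1"

```text
time_s: 3.15
position: [0.4812, -0.3279, 0.1345]
tcp_rot: [[-0.999, 0.038, -0.0], [0.038, 0.999, 0.001], [0.0, 0.001, -1.0]]
force: [-0.2, 0.5, 0.1]
opening: 0.998
grasp_force: 0.0
```

Call:
move_arm --pt "0 0.013 0.1 0 0 0 1" --pt "0 0.013 0.2 0 0 0 1" --pt "0 0.013 0.3 0 0 0 1" --pt "0 0.013 0.35 0 0 0 1" --pt "0 0.013 0.38 0 0 0 1" --pt "0 0.013 0.4 0 0 0 1" --pt "0 0.013 0.4 0 0 0 1"

```text
time_s: 3.73
position: [0.4815, -0.3214, 0.0148]
tcp_rot: [[-0.999, 0.034, -0.001], [0.034, 0.999, 0.001], [0.001, 0.001, -1.0]]
force: [0.1, 1.1, 0.1]
opening: 1.0
grasp_force: 0.0
```

```bash
python3 - <<'E'
from rig import viewer
import cv2,numpy as np
t=viewer.capture("top")["image"]; s=viewer.capture("side")["image"]
A=cv2.resize(t[170:290,410:510],(400,480),interpolation=cv2.INTER_CUBIC); C=cv2.resize(s[260:360,220:320+0],(400,400),interpolation=cv2.INTER_CUBIC)
C=cv2.resize(s[250:370,240:340+20],(480,480),interpolation=cv2.INTER_CUBIC)[:, :400]
cv2.imwrite("pics/g1.png",np.hstack([A,C]))
E
```

```text
(no output)
```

View pics/g1.png

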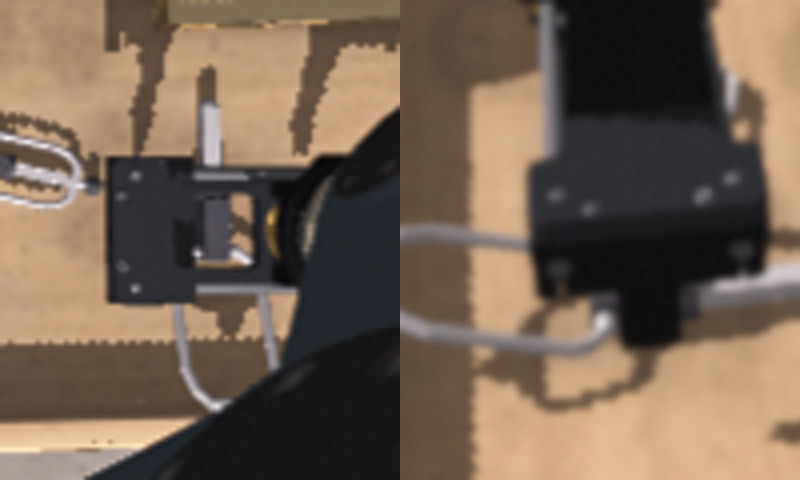

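The fingers straddle the head: in the side view the finger spans about 620–680, the collar shows at about 690 and the hinge at about 605. Closing now.

Call:
move_arm --pt "0 0 0 0 0 0 0.3" --pt "0 0 0 0 0 0 0.1" --pt "0 0 0 0 0 0 0.1" --pt "0 0 0 0 0 0 0.1" --pt "0 0 0 0 0 0 0.1" --pt "0 0 0 0 0 0 0.1" --pt "0 0 0 0 0 0 0.0" --pt "0 0 0 0 0 0 0.0"

```text
time_s: 4.5
position: [0.4813, -0.3227, 0.0151]
tcp_rot: [[-0.999, 0.035, -0.0], [0.035, 0.999, 0.0], [0.0, 0.0, -1.0]]
force: [-0.0, -0.1, -0.2]
opening: 0.481
grasp_force: 0.0
```

Call:
move_arm --pt "0 0 0 0 0 0 0.0" --pt "0 0 0 0 0 0 0.0" --pt "0 0 0 0 0 0 0.0" --pt "0 0 0 0 0 0 0.0" --pt "0 0 0 0 0 0 0.0" --pt "0 0 0 0 0 0 0.0" --pt "0 0 0 0 0 0 0.0" --pt "0 0 0 0 0 0 0.0"

```text
time_s: 5.17
position: [0.4814, -0.3227, 0.0151]
tcp_rot: [[-0.999, 0.035, 0.0], [0.035, 0.999, -0.0], [-0.0, -0.0, -1.0]]
force: [0.2, -0.8, -0.4]
opening: 0.009
grasp_force: 0.0
```

```bash
python3 - <<'E'
from rig import viewer,bot
import cv2,numpy as np
t=viewer.capture("top")["image"]; s=viewer.capture("side")["image"]
A=cv2.resize(t[170:290,410:510],(400,480),interpolation=cv2.INTER_CUBIC)
C=cv2.resize(s[250:370,240:340+20],(480,480),interpolation=cv2.INTER_CUBIC)[:, :400]
cv2.imwrite("pics/g2.png",np.hstack([A,C]))
print(bot.read_state()["opening"])
E
```

```text
0.006161728710605331
```

View pics/g2.png

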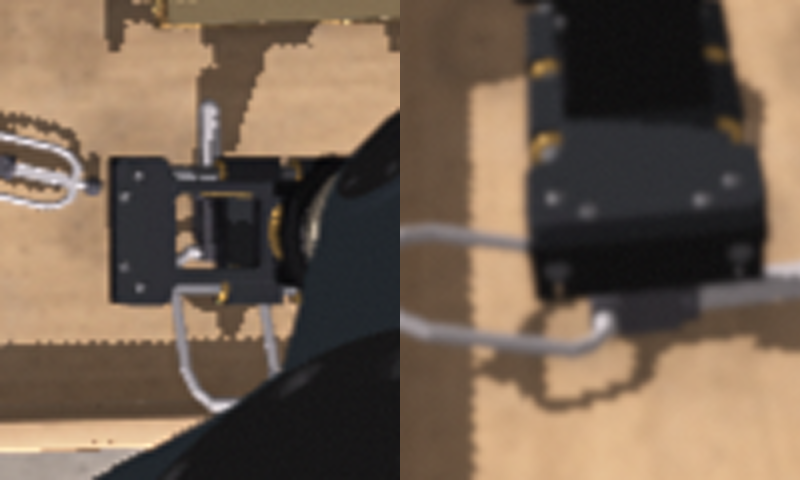

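```bash
python3 - <<'E'
from h import *
print([ (c,proj(c,(0.4814,-0.3227,z)).round(1).tolist()) for c in cams for z in (.004,.015,.05,.08,.12)])
for z in (.005,.02,.074,.1): print(z,plane("top",(437.5,210),z).round(3),plane("top",(468.7,227),z).round(3))
print("finger foot pic1",plane("side",(302.5,336),.004),"head bottom now front",plane("side",(302,332),0))
print("pin nose top",plane("top",(410+209/4,170+105/4),.013),"head",plane("top",(410+205/4,170+230/4),.02))
E
```

```text
[('side', [300.9, 328.2]), ('side', [300.7, 323.5]), ('side', [299.9, 308.0]), ('side', [299.2, 293.9]), ('side', [298.1, 273.9]), ('top', [461.0, 225.3]), ('top', [462.6, 225.4]), ('top', [468.0, 225.8]), ('top', [472.9, 226.2]), ('top', [480.1, 226.7])]
0.005 [ 0.519 -0.269  0.005] [ 0.477 -0.34   0.005]
0.02 [ 0.519 -0.264  0.02 ] [ 0.477 -0.335  0.02 ]
0.074 [ 0.519 -0.249  0.074] [ 0.48  -0.316  0.074]
0.1 [ 0.519 -0.242  0.1  ] [ 0.481 -0.306  0.1  ]
finger foot pic1 [ 0.48211448 -0.33837295  0.004     ] head bottom now front [ 4.82450533e-01 -3.27058380e-01 -5.55111512e-17]
pin nose top [ 0.54994474 -0.32583367  0.013     ] head [ 0.47672956 -0.31767435  0.02      ]
```

```bash
python3 - <<'E'
from h import *
for z in (.074,.1,.12): print(z,[proj("side",(0.4814+dx,-.3227-.095,z)).round(1).tolist() for dx in (-.0375,.0375)],[proj("top",(0.4814+dx,-.3227+.095,z)).round(1).tolist() for dx in (-.0375,.0375)])
for o in (.0435,.0585):
  print([proj("side",(0.4814,-.3227-o,z)).round(1).tolist() for z in (.004,.02,.035)])
E
```

```text
0.074 [[278.4, 352.9], [334.9, 344.8]] [[429.1, 244.5], [427.6, 210.3]]
0.1 [[277.0, 339.4], [335.1, 331.3]] [[432.2, 245.4], [430.7, 210.2]]
0.12 [[275.9, 328.5], [335.3, 320.5]] [[434.8, 246.1], [433.2, 210.0]]
[[304.1, 350.8], [303.7, 343.8], [303.4, 337.0]]
[[305.2, 359.3], [304.9, 352.2], [304.6, 345.4]]
```

The fingers closed above the pin: both views put the tips about 30 mm higher than the stated geometry, and the pin hasn't moved. I'll reopen them and go down with a guard on the force.

Call:
move_arm --pt "0 0 0 0 0 0 0.6" --pt "0 0 0 0 0 0 0.6" --pt "0 0 0 0 0 0 0.6" --pt "0 0 0 0 0 0 0.6" --pt "0 0 0 0 0 0 0.6" --pt "0 0 0 0 0 0 0.6" --pt "0 0 0 0 0 0 0.6" --pt "0 0 0.02 0 0 0 0.6" --pt "0 0 0.04 0 0 0 0.6" --pt "0 0 0.06 0 0 0 0.6"

```text
time_s: 6.1
position: [0.4813, -0.3225, -0.0035]
tcp_rot: [[-0.999, 0.035, -0.0], [0.035, 0.999, 0.0], [0.0, 0.0, -1.0]]
force: [1.2, 0.2, -0.2]
opening: 0.58
grasp_force: 0.0
```

```bash
python3 - <<'E'
from rig import viewer,bot
import cv2,numpy as np
s0=cv2.imread("pics/side0.png"); s=viewer.capture("side")["image"]
C=cv2.resize(s[250:370,240:360],(600,600),interpolation=cv2.INTER_CUBIC)
cv2.imwrite("pics/g3.png",C)
b=bot.read_state(); print(b["position"],b["force"],b["opening"],b["tau"])
E
```

```text
[ 0.48057008 -0.32191203 -0.00473645] [ 0.17484327  0.05705835 -0.41629375] 0.5939158350351645 [ 9.50818649e-02 -4.76866078e+01 -1.00038421e+01 -5.30034746e-02
 -7.09451688e-02 -2.11539635e-03]
```

View pics/g3.png

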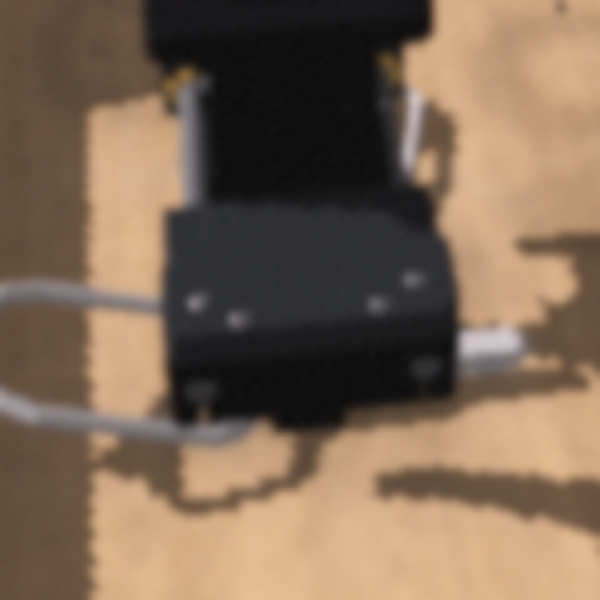

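The view shows the near fingertip at about (303,335), still roughly 30 mm up, while the TCP reads -4 mm. The reported z is therefore biased. I'll go on down in guarded steps and feel for the bench.

Call:
move_arm --pt "0 0 0.015 0 0 0 0.6" --pt "0 0 0.03 0 0 0 0.6" --pt "0 0 0.045 0 0 0 0.6" --pt "0 0 0.06 0 0 0 0.6"

```text
time_s: 6.48
position: [0.4814, -0.3227, -0.0214]
tcp_rot: [[-0.999, 0.035, -0.0], [0.035, 0.999, 0.0], [0.0, 0.0, -1.0]]
force: [0.9, 0.3, 0.4]
opening: 0.601
grasp_force: 0.0
```

```bash
python3 - <<'E'
from rig import viewer,bot
import cv2,numpy as np
s=viewer.capture("side")["image"]
C=cv2.resize(s[250:370,240:360],(600,600),interpolation=cv2.INTER_CUBIC)
cv2.imwrite("pics/g4.png",C)
b=bot.read_state(); print(b["position"],b["force"],b["joint_positions"])
E
```

```text
[ 0.48097246 -0.32226346 -0.02211955] [-0.11471702 -0.75369226 -1.04391876] [-4.48764299e+01  4.50979255e+01  9.67565621e+01 -2.78351851e-04
  3.82279476e+01 -1.32870017e+02]
```

View pics/g4.png

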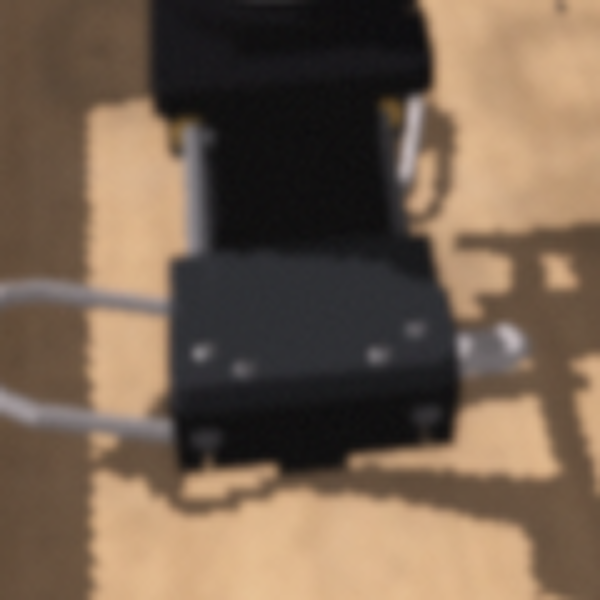

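Call:
move_arm --pt "0 0 0.008 0 0 0 0.6" --pt "0 0 0.016 0 0 0 0.6" --pt "0 0 0.024 0 0 0 0.6" --pt "0 0 0.032 0 0 0 0.6" --pt "0 0 0.032 0 0 0 0.6"

```text
time_s: 6.95
position: [0.4816, -0.3228, -0.0271]
tcp_rot: [[-0.999, 0.035, 0.0], [0.035, 0.999, -0.001], [-0.001, -0.001, -1.0]]
force: [-4.2, 2.5, 21.9]
opening: 0.595
grasp_force: 11.2
```

Call:
move_arm --pt "0 0 0.006 0 0 0 0.6" --pt "0 0 0.012 0 0 0 0.6" --pt "0 0 0.012 0 0 0 0.6"

```text
time_s: 7.2
position: [0.4816, -0.3228, -0.0272]
tcp_rot: [[-0.999, 0.035, 0.001], [0.035, 0.999, -0.001], [-0.001, -0.001, -1.0]]
force: [-7.7, 5.7, 45.4]
opening: 0.604
grasp_force: 22.7
```

Contact at reported z ≈ -0.027, so true height ≈ reported + 38 mm. Backing off 10.5 mm on the command and closing.

Call:
move_arm --pt "0 0 -0.035 0 0 0 0.6" --pt "0 0 -0.035 0 0 0 0.3" --pt "0 0 -0.035 0 0 0 0" --pt "0 0 -0.035 0 0 0 0" --pt "0 0 -0.035 0 0 0 0" --pt "0 0 -0.035 0 0 0 0" --pt "0 0 -0.035 0 0 0 0" --pt "0 0 -0.035 0 0 0 0" --pt "0 0 -0.035 0 0 0 0" --pt "0 0 -0.035 0 0 0 0"

```text
time_s: 8.03
position: [0.481, -0.3223, -0.0241]
tcp_rot: [[-0.999, 0.035, -0.001], [0.035, 0.999, 0.001], [0.001, 0.001, -1.0]]
force: [0.4, 0.3, -2.6]
opening: 0.181
grasp_force: 30.0
```

Call:
move_arm --pt "0 0 -0.05 0 0 0 0" --pt "0 0 -0.13 0 0 0 0" --pt "0 0 -0.22 0 0 0 0" --pt "0 0 -0.32 0 0 0 0" --pt "0 0 -0.42 0 0 0 0" --pt "0 0 -0.48 0 0 0 0" --pt "0 0 -0.5 0 0 0 0" --pt "0 0 -0.5 0 0 0 0"

```text
time_s: 8.7
position: [0.4821, -0.3233, 0.128]
tcp_rot: [[-0.999, 0.035, 0.002], [0.035, 0.999, -0.002], [-0.002, -0.002, -1.0]]
force: [-0.2, -0.2, -1.8]
opening: 0.184
grasp_force: 30.0
```

```bash
python3 - <<'E'
from h import *
from rig import bot
g=lambda x,y:np.array((315+(x-400)/3.74,155+(y-300)/3.74))
obs=[g(530,362),g(577,362)]
for z in (.095,.1,.105,.11,.115,.12,.125): print(z,[proj("side",p).round(1).tolist() for p in ((.629,-.015,z),(.659,-.0155,z),(.629,.015,z))],proj("top",(.629,-.015,z)).round(1))
print(obs,g(522,347)); b=bot.read_state(); print(b["position"],b["force"],b["opening"])
E
```

```text
0.095 [[349.2, 184.7], [362.0, 183.7], [346.3, 178.8]] [329.7 162.7]
0.1 [[349.2, 182.7], [362.1, 181.8], [346.4, 176.9]] [329.7 162.3]
0.105 [[349.3, 180.8], [362.2, 179.8], [346.4, 175.0]] [329.7 162. ]
0.11 [[349.4, 178.8], [362.3, 177.9], [346.5, 173.0]] [329.7 161.7]
0.115 [[349.4, 176.8], [362.4, 175.9], [346.6, 171.1]] [329.7 161.4]
0.12 [[349.5, 174.8], [362.5, 173.9], [346.6, 169.2]] [329.7 161. ]
0.125 [[349.6, 172.8], [362.6, 171.9], [346.7, 167.2]] [329.7 160.7]
[array([349.75935829, 171.57754011]), array([362.32620321, 171.57754011])] [347.62032086 167.56684492]
[ 0.48208601 -0.32325441  0.12795718] [-0.2160414  -0.23225271 -1.83417381] 0.18399904823117866
```

Call:
move_arm --pt "-0.03 0.1 0 0 0 -0.006 0" --pt "-0.06 0.2 0 0 0 -0.006 0" --pt "-0.09 0.31 0 0 0 -0.006 0" --pt "-0.12 0.42 0 0 0 -0.006 0" --pt "-0.15 0.53 0 0 0 -0.006 0" --pt "-0.18 0.64 0 0 0 -0.006 0" --pt "-0.21 0.75 0 0 0 -0.006 0" --pt "-0.24 0.86 0 0 0 -0.006 0" --pt "-0.27 0.95 0 0 0 -0.006 0" --pt "-0.27 0.95 0 0 0 -0.006 0"

```text
time_s: 9.53
position: [0.5719, -0.0351, 0.1241]
tcp_rot: [[-1.0, 0.012, -0.003], [0.012, 1.0, 0.003], [0.003, 0.003, -1.0]]
force: [0.2, 0.3, -2.2]
opening: 0.184
grasp_force: 30.0
```

Call:
move_arm --pt "-0.03 0.04 0.01 0 0 0 0" --pt "-0.06 0.08 0.03 0 0 0 0" --pt "-0.077 0.113 0.045 0 0 0 0" --pt "-0.077 0.113 0.045 0 0 0 0" --pt "-0.077 0.113 0.045 0 0 0 0"

```text
time_s: 9.95
position: [0.5955, -0.007, 0.1117]
tcp_rot: [[-1.0, 0.016, -0.002], [0.016, 1.0, 0.0], [0.002, 0.0, -1.0]]
force: [-0.5, -0.4, -1.2]
opening: 0.185
grasp_force: 30.0
```

```bash
python3 - <<'E'
from rig import viewer,bot
import cv2,numpy as np
s=viewer.capture("side")["image"];t=viewer.capture("top")["image"]
C=cv2.resize(s[120:240,300:400],(400,480),interpolation=cv2.INTER_CUBIC)
A=cv2.resize(t[110:230,270:370],(400,480),interpolation=cv2.INTER_CUBIC)
cv2.imwrite("pics/i1.png",np.hstack([A,C]))
b=bot.read_state(); print(b["position"],b["tcp_rot"].round(4).tolist(),b["force"],b["joint_positions"])
E
```

```text
[ 0.59553407 -0.00770678  0.11260088] [[-0.9999, 0.0166, -0.001], [0.0166, 0.9999, -0.0002], [0.001, -0.0002, -1.0]] [-0.54081639 -0.55365209 -1.68549169] [-1.14706824e+01  3.39286870e+01  9.07327338e+01 -2.53204155e-02
  5.53934694e+01 -1.00503563e+02]
```

View pics/i1.png

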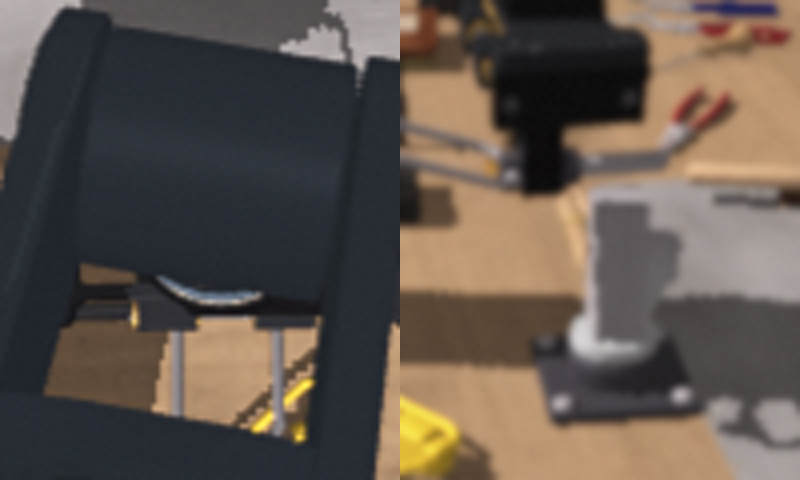

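The side view shows the pin level above the spindle, nose at about (367,160), spindle top edge at about row 171. I'll correct y and lower it to touch the top.

Call:
move_arm --pt "0 0.025 0.015 0 0 0 0" --pt "0 0.025 0.03 0 0 0 0" --pt "0 0.025 0.04 0 0 0 0" --pt "0 0.025 0.04 0 0 0 0"

```text
time_s: 10.38
position: [0.5952, 0.0003, 0.1001]
tcp_rot: [[-1.0, 0.016, -0.002], [0.016, 1.0, 0.0], [0.002, 0.0, -1.0]]
force: [-0.3, 0.0, -1.7]
opening: 0.181
grasp_force: 30.0
```

Call:
move_arm --pt "0 0 0.005 0 0 0 0" --pt "0 0 0.01 0 0 0 0" --pt "0 0 0.01 0 0 0 0"

```text
time_s: 10.63
position: [0.5959, 0.0002, 0.0977]
tcp_rot: [[-1.0, 0.016, -0.0], [0.016, 1.0, 0.0], [0.0, 0.0, -1.0]]
force: [0.3, 0.3, -2.8]
opening: 0.184
grasp_force: 30.0
```

Call:
move_arm --pt "0 0 0.005 0 0 0 0" --pt "0 0 0.01 0 0 0 0" --pt "0 0 0.01 0 0 0 0"

```text
time_s: 10.88
position: [0.5959, 0.0004, 0.0947]
tcp_rot: [[-1.0, 0.016, -0.0], [0.016, 1.0, 0.0], [0.0, 0.0, -1.0]]
force: [0.2, -0.3, -0.9]
opening: 0.186
grasp_force: 30.0
```

Call:
move_arm --pt "0 0 0.004 0 0 0 0" --pt "0 0 0.007 0 0 0 0" --pt "0 0 0.007 0 0 0 0"

```text
time_s: 11.13
position: [0.5959, 0.0004, 0.0926]
tcp_rot: [[-1.0, 0.016, -0.0], [0.016, 1.0, 0.0], [0.0, 0.0, -1.0]]
force: [0.3, 0.2, -2.1]
opening: 0.18
grasp_force: 30.0
```

Call:
move_arm --pt "0 0 0.006 0 0 0 0" --pt "0 0 0.006 0 0 0 0"

```text
time_s: 11.3
position: [0.5959, 0.0004, 0.0908]
tcp_rot: [[-1.0, 0.016, -0.0], [0.016, 1.0, 0.0], [0.0, 0.0, -1.0]]
force: [-0.3, -0.6, -1.5]
opening: 0.183
grasp_force: 30.0
```

Call:
move_arm --pt "0 0 0.006 0 0 0 0" --pt "0 0 0.006 0 0 0 0"

```text
time_s: 11.47
position: [0.5962, 0.0004, 0.0896]
tcp_rot: [[-1.0, 0.016, 0.0], [0.016, 1.0, -0.0], [-0.0, -0.0, -1.0]]
force: [0.1, -0.1, 0.1]
opening: 0.182
grasp_force: 30.0
```

Call:
move_arm --pt "0 0 0.004 0 0 0 0" --pt "0 0 0.004 0 0 0 0" --pt "0 0 0.004 0 0 0 0"

```text
time_s: 11.72
position: [0.5961, 0.0004, 0.0888]
tcp_rot: [[-1.0, 0.016, 0.001], [0.016, 1.0, -0.0], [-0.001, -0.0, -1.0]]
force: [-1.9, -0.2, 4.2]
opening: 0.183
grasp_force: 30.0
```

Top contact at reported z ≈ 0.0894, which puts the hole axis at reported z ≈ 0.0524. Lifting off, backing out and lowering to hole height.

Call:
move_arm --pt "0 0 -0.02 0 0 0 0" --pt "0.04 0 -0.03 0 0 0 0" --pt "0.09 0 -0.03 0 0 0 0" --pt "0.14 0 -0.02 0 0 0 0" --pt "0.167 0 0.03 0 0 0 0" --pt "0.167 0 0.07 0 0 0 0" --pt "0.167 0 0.1 0 0 0 0" --pt "0.167 0 0.118 0 0 0 0" --pt "0.167 0 0.118 0 0 0 0" --pt "0.167 0 0.118 0 0 0 0"

```text
time_s: 12.55
position: [0.5465, 0.0011, 0.0525]
tcp_rot: [[-1.0, 0.016, 0.0], [0.016, 1.0, -0.0], [-0.0, -0.0, -1.0]]
force: [0.0, 0.3, -2.1]
opening: 0.183
grasp_force: 30.0
```

```bash
python3 - <<'E'
from rig import viewer,bot
import cv2,numpy as np
s=viewer.capture("side")["image"]
C=cv2.resize(s[140:240,280:400],(720,600),interpolation=cv2.INTER_CUBIC)
cv2.imwrite("pics/i2.png",C)
b=bot.read_state(); print(b["position"],b["tcp_rot"].round(4).tolist(),b["force"])
E
```

```text
[0.54674056 0.00103507 0.05281663] [[-0.9999, 0.0161, 0.0009], [0.0161, 0.9999, -0.0002], [-0.0009, -0.0002, -1.0]] [ 0.14512462 -0.45983682 -1.04185655]
```

View pics/i2.png

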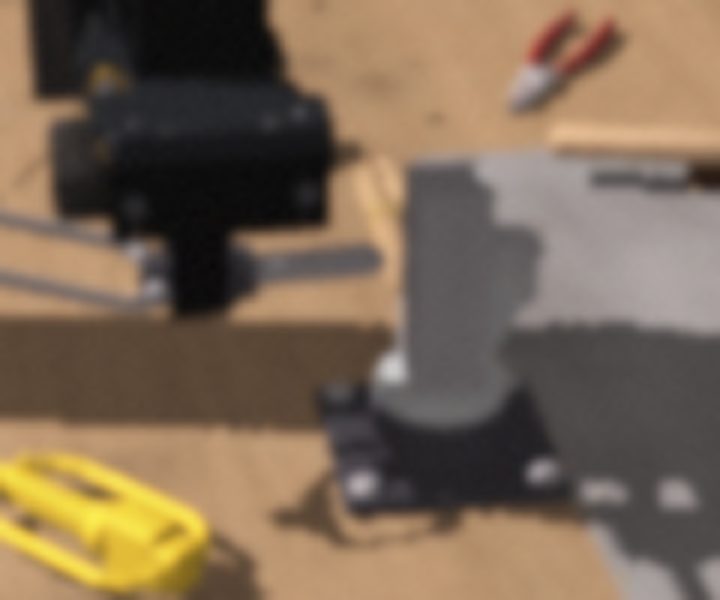

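The nose is at about (344,183), some 9 mm short of the spindle's near face and level. Feeling forward now.

Call:
move_arm --pt "-0.013 0 0 0 0 0 0" --pt "-0.025 0 0 0 0 0 0" --pt "-0.025 0 0 0 0 0 0"

```text
time_s: 12.85
position: [0.5555, 0.0007, 0.0533]
tcp_rot: [[-1.0, 0.016, 0.003], [0.016, 1.0, -0.001], [-0.003, -0.001, -1.0]]
force: [0.6, -0.2, -1.8]
opening: 0.181
grasp_force: 30.0
```

Call:
move_arm --pt "-0.007 0 0 0 0 0 0" --pt "-0.012 0 0 0 0 0 0" --pt "-0.012 0 0 0 0 0 0"

```text
time_s: 13.1
position: [0.5574, 0.0011, 0.0527]
tcp_rot: [[-1.0, 0.016, 0.0], [0.016, 1.0, 0.0], [-0.0, 0.0, -1.0]]
force: [0.4, 0.1, -1.7]
opening: 0.183
grasp_force: 30.0
```

Call:
move_arm --pt "-0.007 0 0 0 0 0 0" --pt "-0.012 0 0 0 0 0 0" --pt "-0.012 0 0 0 0 0 0"

```text
time_s: 13.35
position: [0.5601, 0.0015, 0.0524]
tcp_rot: [[-1.0, 0.016, -0.001], [0.016, 1.0, 0.001], [0.001, 0.001, -1.0]]
force: [-0.7, 2.9, -2.5]
opening: 0.176
grasp_force: 30.0
```

Call:
move_arm --pt "0 0.003 0 0 0 0 0" --pt "-0.007 0.003 0 0 0 0 0" --pt "-0.007 0.003 0 0 0 0 0"

```text
time_s: 13.6
position: [0.5626, 0.002, 0.0524]
tcp_rot: [[-1.0, 0.016, -0.001], [0.016, 1.0, 0.0], [0.001, 0.0, -1.0]]
force: [-0.5, 1.8, -3.3]
opening: 0.185
grasp_force: 30.0
```

Call:
move_arm --pt "-0.006 0 0 0 0 0 0" --pt "-0.01 0 0 0 0 0 0" --pt "-0.01 0 0 0 0 0 0"

```text
time_s: 13.85
position: [0.5655, 0.0019, 0.0524]
tcp_rot: [[-1.0, 0.016, -0.001], [0.016, 1.0, 0.0], [0.001, 0.0, -1.0]]
force: [-0.7, 0.9, -4.1]
opening: 0.184
grasp_force: 30.0
```

Call:
move_arm --pt "-0.007 0.001 0.001 0 0 0 0" --pt "-0.014 0.001 0.001 0 0 0 0" --pt "-0.02 0.001 0.001 0 0 0 0" --pt "-0.02 0.001 0.001 0 0 0 0"

```text
time_s: 14.18
position: [0.5724, 0.0019, 0.0523]
tcp_rot: [[-1.0, 0.016, 0.001], [0.016, 1.0, -0.0], [-0.001, -0.0, -1.0]]
force: [-0.8, 1.6, -4.2]
opening: 0.179
grasp_force: 30.0
```

Call:
move_arm --pt "-0.007 0 0 0 0 0 0" --pt "-0.014 0 0 0 0 0 0" --pt "-0.02 0 0 0 0 0 0" --pt "-0.02 0 0 0 0 0 0"

```text
time_s: 14.52
position: [0.5783, 0.0018, 0.0523]
tcp_rot: [[-1.0, 0.016, 0.001], [0.016, 1.0, 0.0], [-0.001, 0.0, -1.0]]
force: [-0.8, 1.9, -3.5]
opening: 0.181
grasp_force: 30.0
```

Call:
move_arm --pt "-0.01 0.001 0.001 0 0 0 0" --pt "-0.02 0.002 0.001 0 0 0 0" --pt "-0.03 0.002 0.001 0 0 0 0" --pt "-0.03 0.002 0.001 0 0 0 0"

```text
time_s: 14.85
position: [0.5884, 0.0018, 0.0522]
tcp_rot: [[-1.0, 0.016, 0.002], [0.016, 1.0, -0.001], [-0.002, -0.001, -1.0]]
force: [0.8, 0.0, -4.8]
opening: 0.185
grasp_force: 30.0
```

Call:
move_arm --pt "-0.01 0 0 0 0 0 0" --pt "-0.02 0 0 0 0 0 0" --pt "-0.03 0 0 0 0 0 0" --pt "-0.03 0 0 0 0 0 0"

```text
time_s: 15.18
position: [0.5972, 0.0019, 0.0523]
tcp_rot: [[-1.0, 0.016, 0.002], [0.016, 1.0, -0.0], [-0.002, -0.0, -1.0]]
force: [0.8, 0.0, -4.3]
opening: 0.182
grasp_force: 30.0
```

Call:
move_arm --pt "-0.01 0 0 0 0 0 0" --pt "-0.02 0 0 0 0 0 0" --pt "-0.02 0 0 0 0 0 0"

```text
time_s: 15.43
position: [0.6031, 0.0019, 0.0523]
tcp_rot: [[-1.0, 0.016, 0.002], [0.016, 1.0, -0.0], [-0.002, -0.0, -1.0]]
force: [0.4, -0.2, -2.2]
opening: 0.179
grasp_force: 30.0
```

Call:
move_arm --pt "-0.008 0 0 0 0 0 0" --pt "-0.008 0 0 0 0 0 0"

```text
time_s: 15.6
position: [0.605, 0.0019, 0.0523]
tcp_rot: [[-1.0, 0.016, 0.001], [0.016, 1.0, -0.0], [-0.001, -0.0, -1.0]]
force: [-0.4, -0.1, -1.3]
opening: 0.182
grasp_force: 30.0
```

Call:
move_arm --pt "-0.007 0 0 0 0 0 0" --pt "-0.007 0 0 0 0 0 0"

```text
time_s: 15.77
position: [0.6066, 0.002, 0.0521]
tcp_rot: [[-1.0, 0.016, 0.0], [0.016, 1.0, -0.0], [-0.0, -0.0, -1.0]]
force: [0.3, -0.3, -2.2]
opening: 0.184
grasp_force: 30.0
```

Call:
move_arm --pt "-0.006 0 0 0 0 0 0" --pt "-0.006 0 0 0 0 0 0"

```text
time_s: 15.93
position: [0.6067, 0.0021, 0.0518]
tcp_rot: [[-1.0, 0.016, -0.003], [0.016, 1.0, 0.0], [0.003, 0.0, -1.0]]
force: [-2.6, 0.2, -0.1]
opening: 0.184
grasp_force: 30.0
```

Call:
move_arm --pt "-0.007 0 0 0 0 0 0" --pt "-0.007 0 0 0 0 0 0" --pt "-0.007 0 0 0 0 0 0"

```text
time_s: 16.18
position: [0.6066, 0.0022, 0.0518]
tcp_rot: [[-1.0, 0.016, -0.007], [0.016, 1.0, 0.001], [0.007, 0.0, -1.0]]
force: [-6.6, -0.8, 1.8]
opening: 0.182
grasp_force: 30.0
```

The shoulder is home: motion stopped at x = 0.6067 with force building. I'll unload the push, release and lift away, then locate the ball.

Call:
move_arm --pt "0.009 0 0 0 0 0 0" --pt "0.009 0 0 0 0 0 0.5" --pt "0.009 0 0 0 0 0 0.5" --pt "0.009 0 0 0 0 0 0.5" --pt "0.009 0 0 0 0 0 0.5" --pt "0.009 0 0 0 0 0 0.5" --pt "0.009 0 0 0 0 0 0.5" --pt "0.009 0 0 0 0 0 0.5"

```text
time_s: 16.85
position: [0.6077, 0.002, 0.0521]
tcp_rot: [[-1.0, 0.016, 0.0], [0.016, 1.0, -0.0], [-0.0, -0.0, -1.0]]
force: [-0.9, 0.2, 0.6]
opening: 0.493
grasp_force: 0.0
```

Call:
move_arm --pt "0 0 -0.07 0 0 0 0.5" --pt "0 0 -0.17 0 0 0 0.5" --pt "0 0 -0.28 0 0 0 0.5" --pt "0 0 -0.38 0 0 0 0.5" --pt "0.05 0 -0.4 0 0 0 0.5" --pt "0.13 0 -0.4 0 0 0 0.5" --pt "0.23 0 -0.4 0 0 0 0.5" --pt "0.33 0 -0.4 0 0 0 0.5" --pt "0.38 0 -0.4 0 0 0 0.5" --pt "0.38 0 -0.4 0 0 0 0.5"

```text
time_s: 17.68
position: [0.4887, 0.0047, 0.1718]
tcp_rot: [[-1.0, 0.016, -0.005], [0.016, 1.0, 0.001], [0.005, 0.001, -1.0]]
force: [-0.2, -0.3, -0.1]
opening: 0.504
grasp_force: 0.0
```

```bash
python3 - <<'E'
from rig import viewer,bot,nets
from h import *
import cv2
for c in cams:
    im=viewer.capture(c)["image"]; cv2.imwrite(f"pics/b_{c}.png",im)
    for t in ("ring_ball","linch_pin","ring"): print(c,t,[(np.round(d["location"],1).tolist(),round(d["conf"],2)) for d in nets.find_in(c,t)])
b=bot.read_state(); print(b["time_s"],b["position"],b["tcp_rot"].round(4).tolist(),b["force"])
for a in (2.6,2.7,2.79,2.9): 
    p=(.6285-.038+.106*np.cos(a),.002+.016*.13,.0895+.106*np.sin(a)); print(a,np.round(p,3),proj("side",p).round(1),proj("top",p).round(1))
print("nose",proj("side",(.6805,.001,.0895)))
E
```

```text
side ring_ball [([311.4, 178.4], 0.72), ([303.7, 286.7], 0.55)]
side linch_pin [([326.8, 179.6], 0.93), ([294.1, 224.6], 0.85), ([312.0, 278.2], 0.56)]
side ring [([287.9, 218.2], 0.78), ([314.1, 288.3], 0.6), ([352.6, 203.3], 0.49)]
top ring_ball [([432.4, 219.1], 0.67), ([244.9, 153.4], 0.43)]
top linch_pin [([315.9, 157.1], 0.6), ([412.8, 212.2], 0.58)]
top ring [([331.2, 184.7], 0.67), ([428.7, 215.0], 0.5), ([312.8, 184.2], 0.43)]
18.0833 [0.49453066 0.00364732 0.1719155 ] [[-0.9999, 0.0161, 0.0006], [0.0161, 0.9999, -0.0001], [-0.0006, -0.0001, -1.0]] [ 0.37314135 -0.41398452 -0.41628023]
2.6 [0.5   0.004 0.144] [290.7 165.7] [322.3 222.7]
2.7 [0.495 0.004 0.135] [288.6 169.7] [322.4 225.1]
2.79 [0.491 0.004 0.126] [287.2 173.4] [322.6 226.7]
2.9 [0.488 0.004 0.115] [285.9 178. ] [322.7 228.2]
nose [369.06916085 181.84248151]
```

```bash
python3 - <<'E'
import cv2,numpy as np
g=cv2.cvtColor(cv2.imread("pics/b_side.png"),cv2.COLOR_BGR2GRAY)
print(g[160:192:1,272:306:1].tolist().__repr__().replace("], [","\n"))
E
```

```text
[[162, 161, 160, 160, 160, 158, 157, 157, 156, 157, 158, 158, 160, 159, 158, 146, 123, 99, 86, 76, 65, 64, 65, 62, 56, 56, 53, 56, 52, 51, 59, 89, 128, 151
163, 162, 160, 160, 158, 158, 156, 155, 156, 157, 158, 159, 159, 160, 155, 138, 106, 80, 68, 58, 51, 49, 46, 42, 41, 39, 41, 42, 41, 41, 48, 76, 119, 147
162, 163, 161, 161, 161, 158, 156, 156, 157, 158, 159, 159, 160, 160, 153, 134, 97, 70, 59, 55, 50, 45, 42, 41, 37, 38, 40, 42, 43, 45, 47, 69, 111, 141
162, 162, 162, 162, 160, 160, 159, 158, 159, 159, 160, 159, 160, 159, 154, 130, 96, 68, 56, 52, 48, 44, 42, 39, 39, 39, 40, 41, 44, 45, 48, 67, 105, 138
161, 162, 162, 161, 161, 160, 159, 159, 160, 160, 159, 158, 157, 157, 152, 128, 95, 67, 55, 51, 50, 47, 42, 40, 37, 38, 38, 39, 41, 44, 46, 65, 102, 135
161, 161, 162, 162, 160, 159, 158, 160, 160, 162, 160, 157, 156, 153, 145, 126, 92, 65, 54, 52, 50, 47, 44, 41, 37, 36, 35, 36, 37, 38, 42, 58, 90, 124
161, 163, 162, 163, 160, 159, 159, 158, 160, 161, 160, 156, 152, 146, 137, 121, 92, 64, 54, 53, 51, 46, 43, 39, 37, 34, 35, 32, 35, 36, 37, 46, 69, 97
160, 162, 162, 161, 161, 159
[... 3301 characters left out ...]
34, 133, 126, 118, 117
160, 160, 160, 162, 160, 159, 160, 160, 161, 159, 159, 160, 160, 160, 159, 159, 158, 159, 160, 162, 161, 162, 161, 159, 157, 155, 153, 150, 148, 146, 143, 138, 130, 127
158, 157, 159, 160, 159, 160, 161, 161, 159, 159, 159, 159, 161, 162, 160, 159, 158, 159, 160, 162, 161, 159, 156, 156, 158, 158, 158, 159, 159, 159, 158, 155, 148, 146
147, 148, 149, 151, 152, 154, 155, 156, 159, 158, 157, 159, 161, 160, 160, 159, 158, 159, 160, 162, 160, 156, 153, 153, 157, 157, 158, 160, 160, 161, 162, 161, 160, 158
121, 121, 122, 124, 127, 135, 137, 143, 148, 148, 148, 149, 152, 151, 150, 149, 149, 148, 150, 152, 151, 149, 146, 146, 146, 147, 148, 151, 154, 156, 159, 162, 159, 156]]
```

The side image puts the ball at about (286.3,179.7), so the ring angle is about 2.94 and the ball is near (0.487, 0.004, 0.111) true. Descending on it.

Call:
move_arm --pt "0.028 0 0.06 0 0 0 0.5" --pt "0.028 0 0.14 0 0 0 0.5" --pt "0.028 0 0.2 0 0 0 0.5" --pt "0.028 0 0.24 0 0 0 0.5" --pt "0.028 0 0.27 0 0 0 0.5" --pt "0.028 0 0.29 0 0 0 0.5" --pt "0.028 0 0.31 0 0 0 0.5" --pt "0.028 0 0.31 0 0 0 0.5"

```text
time_s: 18.75
position: [0.485, 0.004, 0.0783]
tcp_rot: [[-1.0, 0.016, -0.001], [0.016, 1.0, 0.0], [0.001, 0.0, -1.0]]
force: [-0.3, 0.7, -0.5]
opening: 0.501
grasp_force: 0.0
```

```bash
python3 - <<'E'
from rig import viewer,bot
import cv2,numpy as np
s=viewer.capture("side")["image"]
cv2.imwrite("pics/c.png",cv2.resize(s[130:210,250:390],(800,457),interpolation=cv2.INTER_CUBIC))
b=bot.read_state(); print(b["time_s"],b["position"],b["force"])
E
```

```text
18.8 [0.48521691 0.00395309 0.07886659] [0.44893641 0.1652511  0.72733482]
```

View pics/c.png

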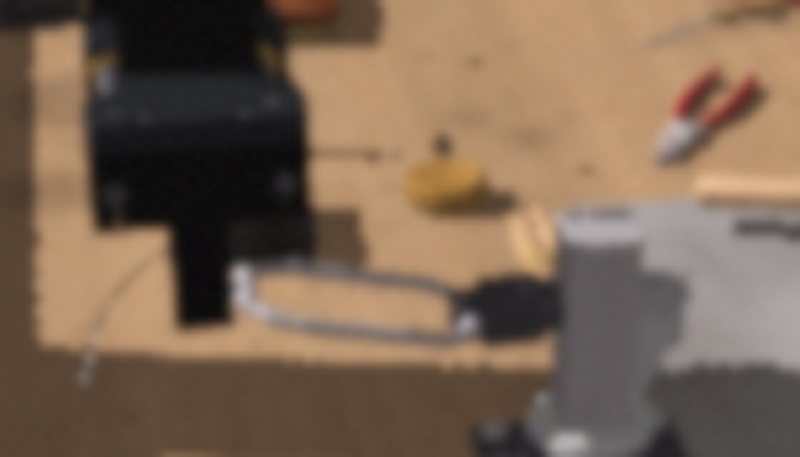

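The ring's bar shows at about x=243, beside the finger (edge at about 230). The finger covers the ball, and the pin is seated against the spindle. Closing on the ball.

Call:
move_arm --pt "0 0 0 0 0 0 0" --pt "0 0 0 0 0 0 0" --pt "0 0 0 0 0 0 0" --pt "0 0 0 0 0 0 0" --pt "0 0 0 0 0 0 0" --pt "0 0 0 0 0 0 0" --pt "0 0 0 0 0 0 0" --pt "0 0 0 0 0 0 0"

```text
time_s: 19.47
position: [0.4852, 0.0039, 0.0791]
tcp_rot: [[-1.0, 0.016, 0.0], [0.016, 1.0, -0.0], [-0.0, -0.0, -1.0]]
force: [0.7, -0.7, 0.2]
opening: 0.16
grasp_force: 30.0
```

Opening of 0.16 suggests the pads hold the ball above its middle. Reopening slightly, going 5 mm lower and closing again.

Call:
move_arm --pt "0 0 0 0 0 0 0.35" --pt "0 0 0 0 0 0 0.35" --pt "0 0 0 0 0 0 0.35" --pt "0 0 0.008 0 0 0 0.35" --pt "0 0 0.017 0 0 0 0.35" --pt "0 0 0.017 0 0 0 0" --pt "0 0 0.017 0 0 0 0" --pt "0 0 0.017 0 0 0 0" --pt "0 0 0.017 0 0 0 0" --pt "0 0 0.017 0 0 0 0"

```text
time_s: 20.3
position: [0.4851, 0.004, 0.074]
tcp_rot: [[-1.0, 0.016, -0.0], [0.016, 1.0, 0.0], [0.0, 0.0, -1.0]]
force: [-0.3, -1.0, -0.3]
opening: 0.161
grasp_force: 30.0
```

Same opening at both depths, so the grip is across the full ball. I'll go back to the shallower hold so the ring's bar clears the fingertips.

Call:
move_arm --pt "0 0 0 0 0 0 0.3" --pt "0 0 0 0 0 0 0.3" --pt "0 0 0 0 0 0 0.3" --pt "0 0 -0.008 0 0 0 0.3" --pt "0 0 -0.016 0 0 0 0.3" --pt "0 0 -0.016 0 0 0 0" --pt "0 0 -0.016 0 0 0 0" --pt "0 0 -0.016 0 0 0 0" --pt "0 0 -0.016 0 0 0 0" --pt "0 0 -0.016 0 0 0 0"

```text
time_s: 21.13
position: [0.4852, 0.0039, 0.0787]
tcp_rot: [[-1.0, 0.016, 0.0], [0.016, 1.0, -0.0], [-0.0, -0.0, -1.0]]
force: [0.3, 0.0, -0.6]
opening: 0.156
grasp_force: 30.0
```

```bash
python3 - <<'E'
import numpy as np
a0=2.94; r=.106
for a in (2.94,2.85,2.75,2.65,2.55,2.45,2.35,2.25,2.15,2.05,1.95,1.85,1.75,1.65,1.57,1.45,1.35,1.25,1.15,1.05,.95,.85,.75,.65,.55,.45,.35,.25,.15,.1,.05,0,-.05,-.1,-.12):
    print(a,"fwd",round(r*(np.cos(a)-np.cos(a0))/.3,3),"up",round(r*(np.sin(a)-np.sin(a0))/.3,3))
E
```

```text
2.94 fwd 0.0 up 0.0
2.85 fwd 0.008 up 0.031
2.75 fwd 0.02 up 0.064
2.65 fwd 0.035 up 0.096
2.55 fwd 0.053 up 0.126
2.45 fwd 0.074 up 0.155
2.35 fwd 0.098 up 0.181
2.25 fwd 0.124 up 0.204
2.15 fwd 0.153 up 0.225
2.05 fwd 0.183 up 0.243
1.95 fwd 0.215 up 0.257
1.85 fwd 0.249 up 0.269
1.75 fwd 0.283 up 0.277
1.65 fwd 0.318 up 0.281
1.57 fwd 0.346 up 0.283
1.45 fwd 0.389 up 0.28
1.35 fwd 0.424 up 0.274
1.25 fwd 0.458 up 0.265
1.15 fwd 0.491 up 0.252
1.05 fwd 0.522 up 0.236
0.95 fwd 0.552 up 0.217
0.85 fwd 0.579 up 0.195
0.75 fwd 0.605 up 0.17
0.65 fwd 0.627 up 0.143
0.55 fwd 0.647 up 0.114
0.45 fwd 0.664 up 0.083
0.35 fwd 0.678 up 0.05
0.25 fwd 0.689 up 0.017
0.15 fwd 0.696 up -0.018
0.1 fwd 0.698 up -0.035
0.05 fwd 0.699 up -0.053
0 fwd 0.7 up -0.071
-0.05 fwd 0.699 up -0.088
-0.1 fwd 0.698 up -0.106
-0.12 fwd 0.697 up -0.113
```

Call:
move_arm --pt "-0.008 0 -0.031 0 0 0 0" --pt "-0.02 0 -0.064 0 0 0 0" --pt "-0.035 0 -0.096 0 0 0 0" --pt "-0.053 0 -0.126 0 0 0 0" --pt "-0.053 0 -0.126 0 0 0 0"

```text
time_s: 21.55
position: [0.502, 0.0036, 0.1176]
tcp_rot: [[-1.0, 0.016, 0.002], [0.016, 1.0, -0.0], [-0.002, -0.0, -1.0]]
force: [-0.5, -0.7, 0.0]
opening: 0.157
grasp_force: 30.0
```

Call:
move_arm --pt "-0.021 0 -0.029 0 0 0 0" --pt "-0.045 0 -0.055 0 0 0 0" --pt "-0.071 0 -0.078 0 0 0 0" --pt "-0.1 0 -0.099 0 0 0 0" --pt "-0.13 0 -0.117 0 0 0 0" --pt "-0.13 0 -0.117 0 0 0 0"

```text
time_s: 22.05
position: [0.5399, 0.003, 0.1526]
tcp_rot: [[-1.0, 0.016, -0.002], [0.016, 1.0, -0.0], [0.002, -0.0, -1.0]]
force: [-7.3, 0.1, 12.5]
opening: 0.055
grasp_force: 8.1
```

```bash
python3 - <<'E'
from rig import viewer,bot,nets
from h import *
import cv2
im=viewer.capture("side")["image"]; cv2.imwrite("pics/d.png",im)
for t in ("ring_ball","ring","linch_pin"): print(t,[(np.round(d["location"],1).tolist(),round(d["conf"],2)) for d in nets.find_in("side",t)])
b=bot.read_state(); print(b["time_s"],b["position"],b["force"],b["moment"],b["opening"])
for a in (2.05,2.94):
  for r in (.0,.045,.09): p=(.5905+r*np.cos(a),.004,.0895+r*np.sin(a)); print(a,r,proj("side",p).round(1))
E
```

```text
ring_ball [([291.2, 217.7], 0.7), ([322.1, 169.5], 0.59), ([310.5, 288.0], 0.49)]
ring [([290.5, 219.2], 0.73), ([308.6, 289.0], 0.51), ([315.8, 167.1], 0.5)]
linch_pin [([297.6, 228.3], 0.79), ([332.3, 178.3], 0.76), ([311.7, 277.7], 0.69), ([352.3, 205.2], 0.18)]
22.25 [0.53726796 0.00343876 0.1518067 ] [-5.61327525  0.03484368  8.06985644] [ 0.10215204  1.04689875 -0.03002922] 0.006444685663620381
2.05 0.0 [331.  184.3]
2.05 0.045 [322.1 169.4]
2.05 0.09 [312.6 153.6]
2.94 0.0 [331.  184.3]
2.94 0.045 [312.1 182.4]
2.94 0.09 [292.6 180.4]
```

The ball slipped out of the shallow pinch and the ring is left part-way up. I'll lift clear and find its angle.

Call:
move_arm --pt "0 0 -0.05 0 0 0 0" --pt "0.05 0 -0.1 0 0 0 0" --pt "0.15 0 -0.12 0 0 0 0" --pt "0.25 0 -0.12 0 0 0 0" --pt "0.25 0 -0.12 0 0 0 0" --pt "0.25 0 -0.12 0 0 0 0"

```text
time_s: 22.75
position: [0.4631, 0.0046, 0.1873]
tcp_rot: [[-1.0, 0.016, -0.001], [0.016, 1.0, 0.0], [0.001, 0.0, -1.0]]
force: [0.5, 0.1, 0.1]
opening: 0.01
grasp_force: 0.0
```

```bash
python3 - <<'E'
from rig import viewer,bot,nets
from h import *
import cv2
im=viewer.capture("side")["image"]; cv2.imwrite("pics/e.png",im)
for t in ("ring_ball","ring"): print(t,[(np.round(d["location"],1).tolist(),round(d["conf"],2)) for d in nets.find_in("side",t)])
b=bot.read_state(); print(b["time_s"],b["position"],b["force"],b["opening"])
for a in (1.6,1.8,2.0,2.2,2.4): p=(.5905+.106*np.cos(a),.004,.0895+.106*np.sin(a)); print(a,proj("side",p).round(1))
g=cv2.cvtColor(im,cv2.COLOR_BGR2GRAY)[128:180,290:346]
for i,r in enumerate(g[::2]): print(128+2*i,"".join("#" if v<60 else "+" if v<100 else "." if v<170 else "o" for v in r))
E
```

```text
ring_ball [([319.7, 167.5], 0.71), ([280.5, 222.2], 0.47)]
ring [([310.1, 163.9], 0.68), ([287.2, 231.3], 0.47), ([315.9, 287.2], 0.46)]
22.9 [0.46640844 0.00394012 0.18763922] [ 0.46831701 -0.26020428 -0.43299718] 0.00831735842556431
1.6 [329.9 141.3]
1.8 [320.3 143.1]
2.0 [311.2 146.7]
2.2 [303.  151.8]
2.4 [296.1 158.3]
128 +++++++......+++++++....................................
130 ++++++++++++++++++++++++++..............................
132 +++++#####++++######+++++++.............................
134 ###################++++++++.............................
136 ###########+++++++++++++++..............................
138 ##########+.............................................
140 #########+..............................................
142 ##########+.............................................
144 ##########+.............................................
146 ###########+............................................
148 ###########+............................................
150 ###########+++##++......................................
152 #################+......................................
154 ###########++++++++..................+..................
156 ++++++++++++.....++++................+..................
158 ...................+++++................................
160 ++++++#######+......++++................................
162 #############+.......+.....................++...........
164 #############+........................++++++++++++......
166 ##############++......+++..........++++++++++++++.......
168 ###############++++++++...............................oo
170 ################+++++++....+.....................ooo..oo
172 ################++++++++..........................ooo..o
174 ###############+++++++++..........+...............oooo..
176 ++++++++++++++++++++++..........+.......................
178 ...............................................++++++...
```

```bash
python3 - <<'E'
from h import *
for y in (-.018,.004): print([ (z,proj("side",(.4664+dx,y,z)).round(1).tolist()) for z in (.176,.195,.2146) for dx in (-.0095,.0095)])
import cv2
g=cv2.cvtColor(cv2.imread("pics/e.png"),cv2.COLOR_BGR2GRAY)[100:182:2,250:346]
for i,r in enumerate(g): print(100+2*i,"".join("#" if v<60 else "+" if v<100 else "." if v<170 else "o" for v in r))
E
```

```text
[(0.176, [270.4, 157.8]), (0.176, [279.5, 157.2]), (0.195, [269.7, 149.4]), (0.195, [278.9, 148.8]), (0.2146, [269.0, 140.4]), (0.2146, [278.3, 139.9])]
[(0.176, [270.0, 153.7]), (0.176, [278.9, 153.1]), (0.195, [269.4, 145.4]), (0.195, [278.3, 144.9]), (0.2146, [268.6, 136.7]), (0.2146, [277.7, 136.1])]
100 #########################################+++++++++++++++++++++++++++++++++++++++++++++++++++++++
102 #########################################+++++++++++++++++++++++++++++++++++++++++++++++++++++++
104 #########################################+++++++++++++++++++++++++++++++++++++++++++++++++++++++
106 #########################################+++++++++++++++++++++++++++++++++++++++++++++++++++++++
108 #########################################+++++++++++++++++++++++++++++++++++++++++++++++++++++++
110 #########################################+++++++++++++++++++++++++++++++++......................
112 ########################################+.......................................................
114 #######################################++..............++++++++++++++++++++++++++++
[... 2646 characters left out ...]
++++.................................+###############++++++++...............................oo
170 ++++++.................................#################+++++++....+.....................ooo..oo
172 ++++++.................................+################++++++++..........................ooo..o
174 ++++++.................................+###############+++++++++..........+...............oooo..
176 ++++++..................................++++++++++++++++++++++..........+.......................
178 ++++++.................................................................................++++++...
180 ++++++.............................................................................+++++#######+
```

Ring angle is about 2.2, with the ball near (0.528, 0.175). I'll push it over the top with the closed fingers from behind, which also pushes the pin home.

Call:
move_arm --pt "-0.02 0 0.06 0 0 0 0" --pt "-0.02 0 0.12 0 0 0 0" --pt "-0.03 0 0.142 0 0 0 0" --pt "-0.07 0 0.142 0 0 0 0" --pt "-0.11 0 0.142 0 0 0 0" --pt "-0.15 0 0.142 0 0 0 0" --pt "-0.19 0 0.142 0 0 0 0" --pt "-0.22 0 0.142 0 0 0 0"

```text
time_s: 23.57
position: [0.5329, 0.003, 0.1449]
tcp_rot: [[-1.0, 0.016, 0.001], [0.016, 1.0, -0.0], [-0.001, -0.0, -1.0]]
force: [-0.6, 0.3, 0.1]
opening: 0.005
grasp_force: 0.3
```

Call:
move_arm --pt "-0.04 0 0 0 0 0 0" --pt "-0.08 0 0 0 0 0 0" --pt "-0.12 0 0 0 0 0 0" --pt "-0.16 0 0 0 0 0 0" --pt "-0.2 0 0 0 0 0 0"

```text
time_s: 23.98
position: [0.5921, 0.0022, 0.1448]
tcp_rot: [[-1.0, 0.016, -0.0], [0.016, 1.0, 0.0], [0.0, 0.0, -1.0]]
force: [0.2, -0.2, 0.2]
opening: 0.003
grasp_force: 0.2
```

```bash
python3 - <<'E'
from rig import viewer,bot
from h import *
import cv2
im=viewer.capture("side")["image"]; cv2.imwrite("pics/f.png",im)
b=bot.read_state(); print(b["time_s"],b["position"],b["force"],b["opening"])
for a in (1.7,1.5,1.3,1.1,.9): print(a,[proj("side",(.5905+r*np.cos(a),.002,.0895+r*np.sin(a))).round(1).tolist() for r in (.09,.106)])
print([proj("side",(b["position"][0]+dx,-.015,b["position"][2]+.027)).round(1).tolist() for dx in (-.0095,.0095)])
g=cv2.cvtColor(im,cv2.COLOR_BGR2GRAY)[120:190:2,296:386]
for i,r in enumerate(g): print(120+2*i,"".join("#" if v<60 else "+" if v<100 else "." if v<170 else "o" for v in r))
E
```

```text
24.0333 [0.59525319 0.00178954 0.14512462] [ 2.14925773 -0.99710048 -0.18265922] 0.00987118188036857
1.7 [[326.2, 149.1], [325.2, 142.3]]
1.5 [[334.2, 148.3], [334.8, 141.4]]
1.3 [[342.1, 149.1], [344.2, 142.3]]
1.1 [[349.5, 151.3], [352.9, 145.0]]
0.9 [[356.0, 154.9], [360.5, 149.3]]
[[330.6, 154.7], [339.3, 154.1]]
120 +.......+#############++########################################..................++++++++
122 ........++++###################################################+..............++++++######
124 ...oooo..++++++........+######################################+......................+++..
126 ...oooo..++++...........+#####################################+.................++++++....
128 ........++++++..........+#####################################+..................++++.....
130 ++++++++++++++++++++....+#####################################+...........................
132 ####+++++#####+++++++...+################################+++++........................++++
134 #############++++++++....+++++############+...............................................
136 #####++++++++++++
[... 1843 characters left out ...]
.+++++++++.........................
176 ++++++++++++++++....................................o..++++++++++.........................
178 .................................o.......++++++........++++++++++++++++...................
180 ........................................++++++###++....++++++++++++++++++.................
182 ..................................+++..++##########+..+++++++++++++++++++.................
184 .................................+++...+############+++++++++++++++++++++.................
186 ......................................++############++++++++++++++++++++..................
188 .....................................++#########++++++++++++++++++++++++..................
```

Working: the ball is at about (339.5,142), so the ring angle is about 1.4, past upright. I'll push it further over.

Call:
move_arm --pt "-0.03 0 0 0 0 0 0" --pt "-0.06 0 0 0 0 0 0" --pt "-0.09 0 0 0 0 0 0" --pt "-0.12 0 0 0 0 0 0" --pt "-0.135 0 0 0 0 0 0" --pt "-0.135 0 0 0 0 0 0"

```text
time_s: 24.53
position: [0.6329, 0.0014, 0.1451]
tcp_rot: [[-1.0, 0.016, 0.001], [0.016, 1.0, -0.0], [-0.001, -0.0, -1.0]]
force: [0.1, 0.0, 0.1]
opening: 0.006
grasp_force: 0.0
```

```bash
python3 - <<'E'
from rig import viewer,bot
from h import *
import cv2
im=viewer.capture("side")["image"]; cv2.imwrite("pics/f2.png",im)
b=bot.read_state(); print(b["time_s"],b["position"],b["force"],b["opening"])
for a in (1.1,.9,.8,.7,.5,.3,.1): print(a,[proj("side",(.5905+r*np.cos(a),.002,.0895+r*np.sin(a))).round(1).tolist() for r in (.09,.106)])
print([proj("side",(b["position"][0]+dx,-.015,b["position"][2]+.027)).round(1).tolist() for dx in (-.0095,.0095)])
g=cv2.cvtColor(im,cv2.COLOR_BGR2GRAY)[130:200:2,320:400]
for i,r in enumerate(g): print(130+2*i,"".join("#" if v<60 else "+" if v<100 else "." if v<170 else "o" for v in r))
E
```

```text
24.5833 [0.63196959 0.00152369 0.1449408 ] [-1.32730677  0.06207416 -0.38295634] 0.005963669260134518
1.1 [[349.5, 151.3], [352.9, 145.0]]
0.9 [[356.0, 154.9], [360.5, 149.3]]
0.8 [[358.8, 157.1], [363.8, 152.0]]
0.7 [[361.3, 159.6], [366.8, 155.0]]
0.5 [[365.3, 165.2], [371.5, 161.7]]
0.3 [[367.9, 171.5], [374.4, 169.2]]
0.1 [[369.0, 178.2], [375.6, 177.1]]
[[347.3, 153.6], [355.8, 153.0]]
130 .....................+#####################################+......++++++++++....
132 ......................+###############++++++++++......+++++++..++++.............
134 ........................+###########+...........................................
136 .........................+##########+...........................................
138 .........................+##########+...........................................
140 .........................+##########+...........................................
142 .........................+##########+...........................................
144 .........................+##########++..............++++.....+..................
146 ......................
[... 1568 characters left out ...]
....................
184 .........+++++....++########+++++++++++++++++++++...............................
186 .................+##########++++++++++++++++++++................................
188 ...............+########++++++++++++++++++++++++................................
190 ...............++..........++++++++++++++++++...................................
192 ............................+++++++++++++++++...................................
194 +++++++++++++++++++++++++...++++++++++++++++++++++++++++++++++++++..............
196 ++++++++++++++++++++++++++..++++++++++++++++++++++++++++++++++++++++++++++++++++
198 ++++++++++++++++++++++++....++++++++++++++++++++++++++++++++++++++++++++++++++++
```

The ball is at about (357,148), ring angle about 0.97. I'll lift, move above the ball and press it down along its arc.

Call:
move_arm --pt "0 0 -0.07 0 0 0 0" --pt "0 0 -0.11 0 0 0 0" --pt "-0.04 0 -0.11 0 0 0 0" --pt "-0.08 0 -0.09 0 0 0 0" --pt "-0.095 0 -0.017 0 0 0 0" --pt "-0.132 0 0.021 0 0 0 0" --pt "-0.163 0 0.064 0 0 0 0" --pt "-0.187 0 0.111 0 0 0 0" --pt "-0.199 0 0.144 0 0 0 0" --pt "-0.199 0 0.144 0 0 0 0"

```text
time_s: 25.42
position: [0.6985, -0.0003, 0.1033]
tcp_rot: [[-1.0, 0.017, 0.015], [0.017, 1.0, -0.002], [-0.015, -0.001, -1.0]]
force: [7.5, -0.6, 2.1]
opening: 0.005
grasp_force: 4.6
```

```bash
cat > look.py <<'E'
from rig import viewer,bot
from h import *
import cv2,sys
im=viewer.capture("side")["image"]; cv2.imwrite(f"pics/{sys.argv[1]}.png",im)
b=bot.read_state(); print(b["time_s"],b["position"],b["force"],b["opening"])
for a in (.5,.3,.1,-.12): print(a,[proj("side",(.5905+r*np.cos(a),.001,.0895+r*np.sin(a))).round(1).tolist() for r in (.09,.106)])
print([proj("side",(b["position"][0]+dx,-.015,b["position"][2]+.027)).round(1).tolist() for dx in (-.0095,.0095)])
g=cv2.cvtColor(im,cv2.COLOR_BGR2GRAY)[144:204,320:400]
for i,r in enumerate(g): print(144+i,"".join("#" if v<60 else "+" if v<100 else "." if v<170 else "o" for v in r))
E
python3 look.py f3
```

```text
25.4667 [ 6.98091831e-01 -2.74388896e-04  1.03941133e-01] [ 8.65509097 -1.10841809  3.07799993] 0.006248326027218334
0.5 [[365.4, 165.4], [371.6, 161.9]]
0.3 [[368.0, 171.7], [374.6, 169.4]]
0.1 [[369.1, 178.4], [375.8, 177.3]]
-0.12 [[368.5, 185.9], [375.0, 186.1]]
[[375.5, 168.4], [383.6, 167.8]]
144 ....................................................+###########################
145 ...................................................+############################
146 ...................................................+############################
147 ..................................................+#############################
148 .................................................++#############################
149 .................................................+++############################
150 ..................................................+++###############+++++++++++.
151 ....................................................+############++.............
152 ...............................................oo...+###########+...............
153 ...............................
[... 3599 characters left out ...]
++++++++++++++++++++
196 ++++++++++++++++++++++++++..++++++++++++++++++++++++++++++++++++++++++++++++++++
197 +++++++++++++++++++++++++...++++++++++++++++++++++++++++++++++++++++++++++++++++
198 ++++++++++++++++++++++++....++++++++++++++++++++++++++++++++++++++++++++++++++++
199 +++++++++++++++++++++++..oo..+++++++++++++++++++++++++++++++++++++++++++++++++++
200 ++++++++++++++++++++++..ooo..+++++++++++++++++++++++++++++++++++++++++++++++++++
201 ++++++++++++++++++++++..ooo..+++++++++++++++++++++++++++++++++++++++++++++++++++
202 ++++++++++++++++++++++.ooooo.+++++++++++++++++++++++++++++++++++++++++++++++++++
203 ++++++++++++++++++++++.ooooo..++++++++++++++++++++++++++++++++++++++++++++++++++
```

The finger slid ahead of the ball, which is now at ring angle about 0.42. Lifting, moving back over it and pressing straight down.

Call:
move_arm --pt "0 0 -0.08 0 0 0 0" --pt "0 0 -0.12 0 0 0 0" --pt "0.015 0 -0.12 0 0 0 0" --pt "0.015 0 -0.11 0 0 0 0" --pt "0.012 0 -0.08 0 0 0 0" --pt "0.01 0 -0.05 0 0 0 0" --pt "0.008 0 -0.03 0 0 0 0" --pt "0.006 0 -0.01 0 0 0 0" --pt "0.006 0 -0.01 0 0 0 0"

```text
time_s: 26.22
position: [0.6878, 0.0009, 0.1018]
tcp_rot: [[-1.0, 0.016, -0.005], [0.016, 1.0, 0.001], [0.005, 0.001, -1.0]]
force: [-0.8, -0.1, -0.9]
opening: 0.008
grasp_force: 0.0
```

Call:
move_arm --pt "-0.003 0 0.012 0 0 0 0" --pt "-0.006 0 0.024 0 0 0 0" --pt "-0.01 0 0.036 0 0 0 0" --pt "-0.01 0 0.036 0 0 0 0"

```text
time_s: 26.55
position: [0.6923, 0.0006, 0.0933]
tcp_rot: [[-1.0, 0.016, -0.001], [0.016, 1.0, 0.0], [0.001, 0.0, -1.0]]
force: [-0.4, 0.3, 0.3]
opening: 0.002
grasp_force: 0.0
```

```bash
python3 look.py f4 | head -52
```

```text
26.6 [6.92278604e-01 6.32396269e-04 9.36544529e-02] [-0.24450228  0.84906662 -0.05299278] 0.0031928341756166153
0.5 [[365.4, 165.4], [371.6, 161.9]]
0.3 [[368.0, 171.7], [374.6, 169.4]]
0.1 [[369.1, 178.4], [375.8, 177.3]]
-0.12 [[368.5, 185.9], [375.0, 186.1]]
[[372.7, 172.8], [380.8, 172.1]]
144 .............................................+++..+#############################
145 ..................................................+#############################
146 ..................................................+#############################
147 ..................................................+#############################
148 .................................................+##############################
149 .................................................+##############################
150 .................................................+##############################
151 ..................................................+#############################
152 ..............................................oo..+#############################
153 ....................................
[... 2404 characters left out ...]
....................
182 ........++++#############++...............+++++++...............................
183 ........+++#############++..............+++++++++...............................
184 .......+++++##########+++............++++++++++++...............................
185 ...........++######+++...........+++++++++++++++................................
186 .............++++++...........++++++++++++++++++................................
187 ..........oo................++++++++++++++++++++................................
188 ...........oo........++....+++++++++++++++++++++................................
189 ....................++.....+++++++++++++++++++..................................
```

The ball is under the finger at about (373.5,171.5), ring angle about 0.25. Pressing on gently.

Call:
move_arm --pt "-0.003 0 0.01 0 0 0 0" --pt "-0.006 0 0.02 0 0 0 0" --pt "-0.008 0 0.03 0 0 0 0" --pt "-0.008 0 0.03 0 0 0 0"

```text
time_s: 26.93
position: [0.6945, 0.0006, 0.0843]
tcp_rot: [[-1.0, 0.016, -0.001], [0.016, 1.0, 0.0], [0.001, 0.0, -1.0]]
force: [-1.0, -0.6, 0.2]
opening: 0.005
grasp_force: 0.0
```

Call:
move_arm --pt "0 0 0.008 0 0 0 0" --pt "0 0 0.01 0 0 0 0" --pt "0 0 0.01 0 0 0 0"

```text
time_s: 27.18
position: [0.6949, 0.0006, 0.082]
tcp_rot: [[-1.0, 0.016, 0.0], [0.016, 1.0, -0.0], [-0.0, -0.0, -1.0]]
force: [0.9, 0.0, 1.1]
opening: 0.004
grasp_force: 0.3
```

Call:
move_arm --pt "0 0 0.005 0 0 0 0" --pt "0 0 0.008 0 0 0 0" --pt "0 0 0.008 0 0 0 0"

```text
time_s: 27.43
position: [0.6949, 0.0006, 0.0796]
tcp_rot: [[-1.0, 0.016, 0.0], [0.016, 1.0, -0.0], [-0.0, -0.0, -1.0]]
force: [1.6, -0.2, 0.8]
opening: 0.006
grasp_force: 0.4
```

Call:
move_arm --pt "0 0 0.004 0 0 0 0" --pt "0 0 0.005 0 0 0 0" --pt "0 0 0.005 0 0 0 0"

```text
time_s: 27.68
position: [0.6952, 0.0005, 0.0786]
tcp_rot: [[-1.0, 0.016, 0.001], [0.016, 1.0, -0.0], [-0.001, -0.0, -1.0]]
force: [0.3, 0.7, 3.1]
opening: 0.007
grasp_force: 1.3
```

Call:
move_arm --pt "0 0 0.005 0 0 0 0" --pt "0 0 0.005 0 0 0 0"

```text
time_s: 27.85
position: [0.6959, 0.0004, 0.0772]
tcp_rot: [[-1.0, 0.016, 0.003], [0.016, 1.0, -0.0], [-0.003, -0.0, -1.0]]
force: [1.4, 0.4, 3.0]
opening: 0.004
grasp_force: 1.8
```

Call:
move_arm --pt "0 0 0.005 0 0 0 0" --pt "0 0 0.005 0 0 0 0"

```text
time_s: 28.02
position: [0.6963, 0.0004, 0.076]
tcp_rot: [[-1.0, 0.016, 0.004], [0.016, 1.0, -0.0], [-0.004, -0.0, -1.0]]
force: [3.1, -0.0, 5.4]
opening: 0.001
grasp_force: 2.6
```

Call:
move_arm --pt "-0.002 0 0.005 0 0 0 0" --pt "-0.002 0 0.005 0 0 0 0"

```text
time_s: 28.18
position: [0.6971, 0.0003, 0.075]
tcp_rot: [[-1.0, 0.016, 0.004], [0.016, 1.0, -0.001], [-0.004, -0.0, -1.0]]
force: [1.6, -0.5, 6.3]
opening: 0.004
grasp_force: 3.2
```

Call:
move_arm --pt "-0.002 0 0.005 0 0 0 0" --pt "-0.002 0 0.005 0 0 0 0"

```text
time_s: 28.35
position: [0.6977, 0.0003, 0.0739]
tcp_rot: [[-1.0, 0.016, 0.004], [0.016, 1.0, -0.001], [-0.004, -0.001, -1.0]]
force: [1.0, -0.3, 7.5]
opening: 0.006
grasp_force: 4.1
```

Call:
move_arm --pt "0 0 0.005 0 0 0 0" --pt "0 0 0.005 0 0 0 0"

```text
time_s: 28.52
position: [0.6982, 0.0002, 0.073]
tcp_rot: [[-1.0, 0.016, 0.005], [0.016, 1.0, -0.001], [-0.005, -0.001, -1.0]]
force: [1.7, 0.8, 9.6]
opening: 0.005
grasp_force: 4.9
```

Call:
move_arm --pt "0 0 0.005 0 0 0 0" --pt "0 0 0.005 0 0 0 0"

```text
time_s: 28.68
position: [0.6987, 0.0002, 0.0719]
tcp_rot: [[-1.0, 0.016, 0.007], [0.016, 1.0, -0.001], [-0.007, -0.001, -1.0]]
force: [3.0, 0.9, 10.2]
opening: 0.004
grasp_force: 4.8
```

Call:
move_arm --pt "0 0 0.005 0 0 0 0" --pt "0 0 0.005 0 0 0 0"

```text
time_s: 28.85
position: [0.6992, 0.0001, 0.0707]
tcp_rot: [[-1.0, 0.016, 0.008], [0.016, 1.0, -0.001], [-0.008, -0.001, -1.0]]
force: [2.4, 0.7, 10.1]
opening: 0.007
grasp_force: 5.2
```

Call:
move_arm --pt "0 0 0.005 0 0 0 0" --pt "0 0 0.005 0 0 0 0"

```text
time_s: 29.02
position: [0.6996, 0.0001, 0.0691]
tcp_rot: [[-1.0, 0.016, 0.009], [0.016, 1.0, -0.001], [-0.009, -0.001, -1.0]]
force: [4.2, -0.8, 7.2]
opening: 0.011
grasp_force: 4.0
```

Force peaked at about 10 N and is now falling, so the bar is passing the nose.

Call:
move_arm --pt "0 0 0.006 0 0 0 0" --pt "0 0 0.006 0 0 0 0"

```text
time_s: 29.18
position: [0.6991, 0.0001, 0.0664]
tcp_rot: [[-1.0, 0.016, 0.007], [0.016, 1.0, -0.001], [-0.007, -0.001, -1.0]]
force: [2.9, 0.1, 4.0]
opening: 0.005
grasp_force: 2.0
```

Call:
move_arm --pt "0 0 0.006 0 0 0 0" --pt "0 0 0.006 0 0 0 0"

```text
time_s: 29.35
position: [0.6945, 0.0008, 0.0616]
tcp_rot: [[-1.0, 0.016, -0.003], [0.016, 1.0, 0.0], [0.003, 0.0, -1.0]]
force: [-0.9, 0.5, -0.7]
opening: 0.004
grasp_force: 0.0
```

It snapped: the force vanished and the ball dropped clear of the finger. Lifting off and checking.

Call:
move_arm --pt "0 0 -0.08 0 0 0 0" --pt "0 0 -0.2 0 0 0 0" --pt "0 0 -0.33 0 0 0 0" --pt "0 0 -0.45 0 0 0 0" --pt "0 0 -0.5 0 0 0 0" --pt "0 0 -0.5 0 0 0 0"

```text
time_s: 29.85
position: [0.6976, 0.0004, 0.2169]
tcp_rot: [[-1.0, 0.016, 0.006], [0.016, 1.0, -0.001], [-0.006, -0.001, -1.0]]
force: [1.4, -1.0, 0.5]
opening: 0.005
grasp_force: 0.0
```

```bash
python3 look.py f5; python3 - <<'E'
from rig import nets
from h import *
for t in ("ring_ball","ring","linch_pin"): print(t,[(np.round(d["location"],1).tolist(),round(d["conf"],2)) for d in nets.find_in("side",t)])
for x in (.6215,.6285,.5845): print("collar/tail at",x,proj("side",(x,-.01,.0895)).round(1))
import cv2
g=cv2.cvtColor(cv2.imread("pics/f5.png"),cv2.COLOR_BGR2GRAY)[165:200,300:356]
for i,r in enumerate(g): print(165+i,"".join("#" if v<60 else "+" if v<100 else "." if v<170 else "o" for v in r))
E
```

```text
29.9 [6.95906778e-01 5.94892982e-04 2.13739293e-01] [ 0.4984969  0.2954933 -1.1584881] 0.000681677796371904
0.5 [[365.4, 165.4], [371.6, 161.9]]
0.3 [[368.0, 171.7], [374.6, 169.4]]
0.1 [[369.1, 178.4], [375.8, 177.3]]
-0.12 [[368.5, 185.9], [375.0, 186.1]]
[[377.9, 121.2], [386.5, 120.7]]
144 ....................................................++++.....+..................
145 ...................................................+++++....+++.................
146 ..................................................+++++....+++++................
147 ..................................................++++....++#++.................
148 .................................................+++++...++++++.................
149 .................................................++++...++++++..................
150 ..................................................++..+++++++...................
151 .....................................................++++++.....................
152 ...............................................oo....++++.......................
153 ........................................
[... 6076 characters left out ...]
....o.....+++++++............
189 ........................................................
190 ........................................................
191 ...............................................+++++++++
192 ...............................................+++++++++
193 ++++++++++++++++++++++++++++++++++..++...++....+++++++++
194 ++++++++++++++++++++++++++++++++++++++++++++++.+++++++++
195 ++++++++++++++++++++++++++++++++++++++++++++++..++++++++
196 ++++++++++++++++++++++++++++++++++++++++++++++..++++++++
197 +++++++++++++++++++++++++++++++++++++++++++++...++++++++
198 ++++++++++++++++++++++++++++++++++++++++++++....++++++++
199 +++++++++++++++++++++++++++++++++++++++++++.....++++++++
```

The ball is at about (374,185), ring angle about -0.1, so the ring is snapped below the nose. One last check that the shoulder hasn't moved since it was seated.

```bash
python3 - <<'E'
import cv2,numpy as np
L=lambda n:cv2.cvtColor(cv2.imread(f"pics/{n}.png"),cv2.COLOR_BGR2GRAY)[176:192,325:356].astype(float)
for n in ("b_side","f3","f5"):
    g=L(n); print(n)
    for r in g[6:11:2]: print(r.astype(int)[15:31].tolist(), r.astype(int)[:10].tolist())
E
```

```text
b_side
[37, 37, 38, 37, 37, 37, 39, 48, 64, 79, 87, 89, 90, 89, 89, 88] [149, 151, 149, 130, 102, 82, 73, 68, 62, 52]
[36, 37, 37, 37, 36, 37, 38, 44, 60, 76, 87, 90, 89, 89, 88, 89] [159, 156, 148, 126, 96, 76, 80, 75, 58, 44]
[36, 38, 37, 37, 38, 39, 42, 49, 63, 78, 87, 90, 91, 89, 89, 88] [158, 158, 152, 134, 116, 130, 146, 133, 96, 60]
f3
[44, 46, 53, 69, 92, 117, 139, 151, 154, 144, 129, 117, 106, 98, 93, 90] [150, 131, 106, 89, 79, 73, 65, 58, 51, 48]
[104, 109, 120, 133, 136, 131, 121, 110, 100, 92, 89, 88, 89, 90, 89, 89] [150, 130, 98, 74, 66, 62, 54, 44, 39, 37]
[144, 123, 104, 90, 80, 76, 80, 81, 83, 86, 88, 89, 89, 90, 91, 89] [154, 137, 116, 121, 143, 142, 118, 91, 83, 92]
f5
[39, 39, 39, 40, 46, 55, 72, 102, 127, 118, 98, 89, 88, 86, 86, 85] [146, 128, 105, 84, 75, 69, 63, 56, 50, 44]
[35, 36, 36, 39, 42, 48, 63, 85, 100, 98, 91, 89, 87, 87, 87, 86] [149, 132, 101, 76, 73, 72, 59, 46, 38, 37]
[38, 38, 37, 37, 44, 57, 77, 83, 83, 84, 88, 89, 90, 89, 90, 88] [150, 135, 111, 114, 142, 148, 126, 94, 65, 48]
```

The collar is about 1.5 px (3–4 mm) back from where it was seated, from when the finger wedged the ball. I'll go round behind the head and push the tail gently until the shoulder is home again.

Call:
move_arm --pt "0.1 0 0 0 0 0 0" --pt "0.22 0 0 0 0 0 0" --pt "0.35 0 0 0 0 0 0" --pt "0.46 0 0 0 0 0 0" --pt "0.503 0 0.05 0 0 0 0" --pt "0.503 0 0.16 0 0 0 0" --pt "0.503 0 0.28 0 0 0 0" --pt "0.503 0 0.4 0 0 0 0" --pt "0.503 0 0.49 0 0 0 0" --pt "0.503 0 0.52 0 0 0 0"

```text
time_s: 30.88
position: [0.5398, 0.0039, 0.051]
tcp_rot: [[-1.0, 0.016, -0.012], [0.016, 1.0, 0.002], [0.012, 0.002, -1.0]]
force: [-0.3, 0.4, -0.2]
opening: 0.007
grasp_force: 0.0
```

Call:
move_arm --pt "-0.02 0 0 0 0 0 0" --pt "-0.04 0 0 0 0 0 0" --pt "-0.055 0 0 0 0 0 0" --pt "-0.06 0 0 0 0 0 0" --pt "-0.06 0 0 0 0 0 0"

```text
time_s: 31.3
position: [0.5653, 0.0024, 0.0582]
tcp_rot: [[-1.0, 0.016, 0.004], [0.016, 1.0, -0.001], [-0.004, -0.001, -1.0]]
force: [0.1, 0.1, 0.2]
opening: 0.0
grasp_force: 0.0
```

Call:
move_arm --pt "-0.008 0 0 0 0 0 0" --pt "-0.016 0 0 0 0 0 0" --pt "-0.016 0 0 0 0 0 0"

```text
time_s: 31.55
position: [0.5688, 0.0025, 0.0572]
tcp_rot: [[-1.0, 0.016, 0.002], [0.016, 1.0, -0.0], [-0.002, -0.0, -1.0]]
force: [0.2, -0.8, 0.8]
opening: 0.007
grasp_force: 0.0
```

Call:
move_arm --pt "-0.008 0 0 0 0 0 0" --pt "-0.01 0 0 0 0 0 0" --pt "-0.01 0 0 0 0 0 0"

```text
time_s: 31.8
position: [0.5701, 0.0027, 0.0564]
tcp_rot: [[-1.0, 0.016, -0.002], [0.016, 1.0, 0.0], [0.002, 0.0, -1.0]]
force: [-1.9, -0.5, 0.4]
opening: 0.008
grasp_force: 0.9
```

Call:
move_arm --pt "-0.007 0 0 0 0 0 0" --pt "-0.007 0 0 0 0 0 0" --pt "-0.007 0 0 0 0 0 0"

```text
time_s: 32.05
position: [0.5701, 0.0029, 0.0561]
tcp_rot: [[-1.0, 0.016, -0.006], [0.016, 1.0, 0.001], [0.006, 0.001, -1.0]]
force: [-5.7, -0.0, 3.4]
opening: 0.001
grasp_force: 2.6
```

Call:
move_arm --pt "-0.007 0 0 0 0 0 0" --pt "-0.007 0 0 0 0 0 0" --pt "-0.007 0 0 0 0 0 0"

```text
time_s: 32.3
position: [0.5701, 0.0031, 0.0558]
tcp_rot: [[-1.0, 0.015, -0.011], [0.015, 1.0, 0.001], [0.011, 0.001, -1.0]]
force: [-7.5, -0.7, 4.5]
opening: 0.003
grasp_force: 4.0
```

```bash
cat > chk.py <<'E'
from rig import viewer
import cv2
g=cv2.cvtColor(viewer.capture("side")["image"],cv2.COLOR_BGR2GRAY); import sys; cv2.imwrite(f"pics/{sys.argv[1]}.png",g)
for r in g[176:192,325:356]: print("".join("%4d"%v for v in r))
E
python3 chk.py k1; echo; python3 - <<'E'
import cv2
for n in ("b_side","f5"):
    g=cv2.cvtColor(cv2.imread(f"pics/{n}.png"),cv2.COLOR_BGR2GRAY)
    print(n)
    for r in g[176:192,325:356]: print("".join("%4d"%v for v in r))
E
```

```text
15  17  35  62  80  90  93  93  95 100 105 106 106 105 104 106 120 140 146 140 124 104  85  80  83  88  90  90  90  90  89
  12  21  54  96 120 128 127 123 121 122 124 121 117 111 108 109 125 151 161 156 141 118  93  82  83  87  90  92  89  89  89
  13  25  65 114 139 143 133 121 111 107 102  99  92  87  80  80  96 125 138 135 126 111  92  82  83  88  90  91  91  91  89
  13  24  65 112 136 135 116  93  79  70  64  61  56  53  50  50  61  80  91  92  91  90  86  82  85  87  90  92  90  90  90
  12  20  53  93 111 106  84  61  49  45  41  39  38  38  38  38  42  49  52  54  64  77  81  81  83  89  90  91  90  91  89
  12  17  36  61  74  68  55  43  38  36  37  38  36  38  37  38  38  38  39  40  50  67  78  82  86  89  89  90  91  91  90
  11  15  25  38  44  43  39  37  36  36  37  38  38  39  37  38  38  38  36  38  47  63  78  81  85  89  91  91  89  91  90
  13  14  21  31  36  38  37  36  38  37  37  37  38  36  38  38  37  37  38  38  45  61  76  84  87  89  91  90  91  90  89
  12  17  20  31  39  43  41  38  36  36  36  38  38  37  38  37  38  37  37  37  43  60  75  82  86  
[... 4208 characters left out ...]
 39  40  40  38  38  37  37  44  57  77  83  83  84  88  89  90  89  90  88
 154 140 118 119 150 169 164 140 110  86  73  65  60  56  53  54  55  55  60  69  86 102  99  92  92  96  99 100 100  99  98
 154 146 127 115 136 164 175 169 150 129 115 105  94  88  85  83  84  86  94 106 116 124 117 107 105 109 114 118 116 115 115
 155 151 137 118 124 144 159 164 155 142 136 131 119 110 105 104 104 107 111 120 126 126 119 112 111 113 116 118 118 118 116
 152 151 145 132 133 140 145 144 136 134 135 132 124 116 112 110 109 110 113 117 119 115 107 101 101 102 102 103 103 104 104
 142 141 141 139 137 141 142 135 127 130 133 129 123 120 118 116 112 114 119 123 122 111  96  89  90  91  92  91  92  91  91
```

Still about 4 mm out: friction holds it at 7.5 N. I'll push a little harder, in steps.

Call:
move_arm --pt "-0.01 0 0 0 0 0 0" --pt "-0.01 0 0 0 0 0 0" --pt "-0.01 0 0 0 0 0 0"

```text
time_s: 32.6
position: [0.57, 0.0034, 0.0555]
tcp_rot: [[-1.0, 0.015, -0.017], [0.015, 1.0, 0.002], [0.017, 0.001, -1.0]]
force: [-12.1, -0.4, 8.6]
opening: 0.005
grasp_force: 6.1
```

Call:
move_arm --pt "-0.01 0 0 0 0 0 0" --pt "-0.01 0 0 0 0 0 0" --pt "-0.01 0 0 0 0 0 0"

```text
time_s: 32.85
position: [0.57, 0.0036, 0.0551]
tcp_rot: [[-1.0, 0.015, -0.023], [0.015, 1.0, 0.002], [0.023, 0.002, -1.0]]
force: [-16.3, -1.5, 9.2]
opening: 0.006
grasp_force: 8.2
```

At 16 N it still doesn't move, and the upward reaction shows the finger is loading the tail downward and wedging the pin. I'll back off and push again while easing upward.

Call:
move_arm --pt "0.03 0 0 0 0 0 0" --pt "0.045 0 0 0 0 0 0" --pt "0.045 0 0.01 0 0 0 0" --pt "0.045 0 0.01 0 0 0 0"

```text
time_s: 33.18
position: [0.5687, 0.0024, 0.0534]
tcp_rot: [[-1.0, 0.016, 0.002], [0.016, 1.0, -0.0], [-0.002, -0.0, -1.0]]
force: [-0.0, -0.5, -0.3]
opening: 0.007
grasp_force: 0.0
```

Call:
move_arm --pt "-0.01 0 0 0 0 0 0" --pt "-0.015 0 -0.004 0 0 0 0" --pt "-0.02 0 -0.008 0 0 0 0" --pt "-0.025 0 -0.012 0 0 0 0" --pt "-0.025 0 -0.012 0 0 0 0"

```text
time_s: 33.6
position: [0.5745, 0.0027, 0.057]
tcp_rot: [[-1.0, 0.016, -0.002], [0.016, 1.0, 0.0], [0.002, 0.0, -1.0]]
force: [-2.4, 0.0, -1.1]
opening: 0.003
grasp_force: 1.1
```

Call:
move_arm --pt "-0.007 0 -0.002 0 0 0 0" --pt "-0.007 0 -0.002 0 0 0 0" --pt "-0.007 0 -0.002 0 0 0 0"

```text
time_s: 33.85
position: [0.5746, 0.0029, 0.057]
tcp_rot: [[-1.0, 0.016, -0.006], [0.016, 1.0, 0.001], [0.006, 0.001, -1.0]]
force: [-5.8, 0.0, -1.1]
opening: 0.008
grasp_force: 2.6
```

Call:
move_arm --pt "-0.007 0 -0.002 0 0 0 0" --pt "-0.007 0 -0.002 0 0 0 0" --pt "-0.007 0 -0.002 0 0 0 0"

```text
time_s: 34.1
position: [0.5745, 0.0032, 0.0571]
tcp_rot: [[-1.0, 0.016, -0.01], [0.016, 1.0, 0.001], [0.01, 0.001, -1.0]]
force: [-8.0, 0.4, -1.7]
opening: 0.009
grasp_force: 3.8
```

```bash
python3 chk.py k2
```

```text
12  12  13  19  52  90 112 116 112 104 102 102 103 102 102 110 118 121 120 128 128 108  85  78  82  87  90  90  90  89  89
  11  12  13  25  61 109 133 135 122 104  93  92  91  85  84  88  92  93 100 115 123 109  88  79  82  88  90  90  90  90  89
  12  11  14  24  59 100 123 123 103  79  64  60  58  54  54  53  55  55  63  81  92  86  73  74  82  88  90  91  91  90  89
  10   8  12  21  43  72  90  88  73  53  42  39  39  37  39  39  39  39  43  50  56  55  56  68  80  88  91  90  90  91  89
  13   9  13  17  28  44  53  53  46  39  35  38  37  35  37  37  38  38  37  40  40  40  48  62  79  86  90  90  90  90  90
  11  13  12  14  21  31  38  38  36  36  38  38  37  39  37  38  38  36  37  38  37  38  46  60  77  87  90  92  91  90  90
  12  12  11  15  22  32  38  41  39  37  37  36  37  37  35  39  39  38  38  37  37  38  44  58  76  87  90  91  91  90  89
  12  13  12  14  23  38  47  50  46  40  38  36  37  36  37  38  38  37  38  38  37  38  43  59  76  88  90  91  90  90  89
  12  12  14  15  26  46  61  65  58  48  40  37  36  38  37  37  37  37  38  37  36  35  42  57  76  
[... 197 characters left out ...]
 77  70  60  49  44  42  42  41  43  47  52  64  79  88  90  91  91  91  91
  69  70  72  73  75  77  88 105 128 141 134 126 122 112  93  76  67  63  59  56  60  67  68  74  83  88  91  91  91  90  90
 119 121 122 123 121 117 116 126 143 151 144 140 141 134 116 101  95  92  84  79  79  81  81  83  86  90  90  90  89  90  90
 149 150 151 152 150 148 145 145 148 145 138 137 139 135 123 112 109 107 103  97  93  91  88  88  89  90  90  90  90  90  90
 158 159 159 161 161 160 158 159 155 148 144 142 144 139 132 124 123 122 121 117 109 100  91  88  87  89  90  90  90  90  92
 155 156 158 159 161 160 161 159 157 153 153 152 152 150 143 137 136 136 138 135 132 118  98  88  86  89  90  90  91  90  90
```

The collar edge now matches the seated image and the push meets a firm stop, so the pin is home. Backing off and clearing.

Call:
move_arm --pt "0.02 0 0 0 0 0 0" --pt "0.06 0 0 0 0 0 0" --pt "0.1 0 0 0 0 0 0" --pt "0.15 0 -0.05 0 0 0 0" --pt "0.15 0 -0.15 0 0 0 0" --pt "0.15 0 -0.27 0 0 0 0" --pt "0.15 0 -0.4 0 0 0 0" --pt "0.15 0 -0.45 0 0 0 0" --pt "0.15 0 -0.45 0 0 0 0"

```text
time_s: 34.9
position: [0.5397, 0.0022, 0.1991]
tcp_rot: [[-1.0, 0.016, 0.016], [0.016, 1.0, -0.003], [-0.016, -0.003, -1.0]]
force: [-0.0, 0.3, -0.4]
opening: 0.007
grasp_force: 0.0
```

```bash
python3 chk.py k3 | sed -n 5,10p; python3 - <<'E'
import cv2
g=cv2.imread("pics/k3.png",0)[174:196,350:390]
for i,r in enumerate(g): print(174+i,"".join("#" if v<60 else "+" if v<100 else "." if v<170 else "o" for v in r))
E
```

```text
156 156 153 141 126 116 105  98  87  76  69  66  64  62  61  61  57  56  54  53  61  70 102 130 123 101  90  89  88  88  88
 155 155 148 131 106  91  81  76  69  61  55  51  51  48  48  46  45  43  42  44  50  61  90 120 116  97  90  89  88  88  87
 156 154 147 126  97  77  69  64  58  50  43  42  40  41  39  38  39  38  39  41  48  56  83 109 109  95  89  89  88  88  87
 156 154 146 125  93  70  61  58  50  42  37  36  36  36  37  37  37  36  37  40  46  52  73  99 101  94  90  89  88  88  88
 157 155 147 124  93  79  82  77  60  44  37  37  36  36  35  37  35  37  37  40  46  49  62  83  91  90  89  88  88  89  87
 158 154 147 125 102 107 120 115  91  64  46  39  36  37  38  37  36  37  37  39  42  44  51  66  81  86  89  89  89  89  87
174 ..+++++++++.............................
175 .++++++++++.............................
176 .+++++++++++............................
177 .+++++++++++............................
178 .+++++++++++++++........................
179 .++++++++++++++++++.....................
180 .+++++++++++++++++++....................
181 ++++++++++++++++++++.....++.............
182 ++++++++++++++++++++....++++............
183 +++++++++++++++++++++.++####+...........
184 ++++++++++++++++++++++++####+...........
185 ++++++++++++++++++++++++####+...........
186 +++++++++++++++++++++++++##+............
187 ...............++++++....++.............
188 ................++++....................
189 ...............+++......................
190 ......+++..+.+++........................
191 +++++++++++++++.........................
192 +++++++++++++++.........................
193 +++++++++++++++.........................
194 ++++++++++++++++.....+++++++++++++++....
195 ++++++++++++++++++++++++++++++++++++++++
```

```bash
python3 -c "
from rig import workorder
print(workorder.hand_in())"
```

```text
the job is handed in; nothing more can be done
None
```

I handed the job in at about 35 s: the pin is through the spindle with its shoulder home, and the ring is flipped over and snapped below the nose. The ring work had pushed the pin back about 4 mm, so I pushed it home again, with one push reaching 16 N; the first touch on the bench reached 45 N.

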